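# Key a flange onto its sled and bring its ring mark under the dial gauge

## Task

Set the loose flange down on the sled, without dropping it, so that both of its lugs drop into their matching notches and it lies flat. Let go, then with hands off the flange push the sled until the ring mark is under the raised tip of the dial gauge, and only then press the gauge down by its cap until the tip rests inside the ring mark. Leave the rings, bottle and wrench where they are.

Things in the scene. Friction and masses are not known exactly. Their poses are not given: they have to be found in the camera images.
- grip (a point): Centre, at mid-height, of the square grip block (32 x 32 x 30 mm high) on the middle of the flange: one loose aluminium part, 0.36 kg, a disc 100 mm across and 12 mm thick with two lugs below its rim. This point is 27 mm above the disc's underside, 36 mm above the lugs'. Axes are the flange's, z up; the lugs lie along its x. It starts standing on its lugs on the table, at the right.
- lug_wide (a point): Middle of the underside of the flange's wide lug, 42 mm from the flange's centre along its -x: 36 mm wide (along y), from 29.5 to 55 mm out, 5 mm beyond the disc so that it shows from above, and 9 mm below the disc.
- lug_narrow (a point): The same for the narrow lug, 20 mm wide, 42 mm from the centre along the flange's +x.
- mark (a point): The marked spot: centre of a black ring 14 mm across with a dot, drawn on the top face of the flange's disc, 36 mm from its centre along its +y axis, 15 mm below the mid-height of the grip block.
- sled: Loose plastic sled, 0.65 kg, that slides on the table: black slab 124 mm (x) by 200 mm (y) by 16 mm high with a raised grey square seat on it. Origin: centre of the slab's underside. Its +y end, where the seat is, points along the fence towards the gauge. Its friction on the table is ordinary: it stops where it is left.
- seat (a point): Centre of the top face of the sled's raised seat (96 mm square, 12 mm high), 40 mm from the sled's centre along +y, 28 mm above the table. The flange fits it one way round, its axes along the sled's, with 2 mm of clearance on every side; its disc then lies on the seat, the grip's centre is 27 mm above this point, and the mark is 76 mm from the sled's centre along +y.
- notch_wide (a point): Middle of the floor of the seat's wide notch, at the seat's -x edge: 40 mm wide (along y), 12 mm deep, open above and outwards, its inner wall 27.5 mm from the seat's centre.
- notch_narrow (a point): The same for the narrow notch, 24 mm wide, at the seat's +x edge.
- stand: Fixed gauge stand. Origin: on the table straight below the gauge's tip. Its y axis is the sliding direction, along the fence. A column 28 mm thick and 218 mm high, on a base block 90 x 80 x 28 mm, is centred 115 mm along +y; a bracket 32 mm wide, 176 to 204 mm high, runs from it to the gauge.
- fence (a point): Mid-point of the upright face, looking towards the robot, of the stand's fixed fence: a steel bar along the stand's y axis, 340 mm long, 24 mm high. The face is 62 mm from the tip's axis along +x. With the sled's +x side flush on it a seated flange's mark is 62 mm from it too, but for the key's play: slid along the fence, it comes under the tip.
- gauge (a joint): How far the gauge has been pressed down, in m (0 to 0.045; it starts at 0 to 0.010). It slides vertically with about 4 N of friction and stays where it is left; at 0 the tip is 70 mm above the table. The top of a seated flange's disc is 40 mm above the table.
- tip (a point): Lowest point of the gauge's stylus (8 mm thick, 40 mm long, 5 mm across at the end). A dial 58 mm across and 20 mm thick is centred 66 mm above it and moves with it.
- cap (a point): Centre of the top face of the gauge's round black cap, 34 mm across, straight above the tip by 204 mm: press here.
- ring_a: Bystander: brass ring, 84 mm across, 18 mm high.
- ring_b: Bystander: steel ring, 72 mm across, 22 mm high.
- oil: Bystander: white bottle, 52 mm across, 130 mm high.
- wrench: Bystander: wrench 160 mm long lying on the table.
Not all that is in view belongs to the job. Of the things that look like the sled, the largest one is meant. Of the things shaped like the part that bears grip, the aluminium one is meant.

How it is judged (in metres and radians):
On the way, in this order (a step that is already met when the one before it is completed fails the run):
1. the flange sits flat on the sled's seat with both lugs in their notches, and is let go (z of grip in the frame of sled between 0.05 and 0.058 m and y of mark in the frame of sled above 0.07 m and angle between grip's own z axis and vertical below 0.06 rad and contact force between the fingers and flange below 0.1 N), for 0.2 s.
2. the ring mark is under the tip (within 6 mm) while the gauge is still raised clear of the flange (horizontal distance between mark and tip below 0.006 m and value of joint gauge below 0.022 m), for 0.2 s.
At the end, for the whole second after the job is handed in: the flange lies flat on the sled (tilt under 0.06 rad) with both lugs in their notches, the gauge tip rests on it (within 2 mm of its surface) within 6 mm of the centre of the ring mark, and the sled is at rest (z of grip in the frame of sled between 0.05 and 0.058 m and y of mark in the frame of sled above 0.07 m and angle between grip's own z axis and vertical below 0.06 rad and horizontal distance between mark and tip below 0.006 m and z of tip in the frame of mark below 0.002 m and linear speed of sled below 0.01 m/s); the robot touches nothing.
It fails at once if the flange is handled while its mark is within 70 mm (level) of the gauge's tip: the sled is to be pushed (contact force between the fingers and flange above 0.5 N and horizontal distance between mark and tip below 0.07 m).
It fails at once if the flange is dropped (loose more than about 20 mm above its seat) (contact force between anything else and flange below 0.01 N and height (world z) of grip above 0.085 m).
It fails at once if a ring, the bottle or the wrench is shifted by more than 30 mm (distance of any of ring_a, ring_b, oil, wrench from where it was at the start of the episode above 0.03 m).
It also fails if it takes over 72 s, if anything falls off the work surface, if the arm or the gripper's body presses on something with over 40 N, if the wrist force passes 120 N, or if a joint passes its speed limit or range.

## Robot

A 6-joint arm with a two-finger parallel gripper is mounted at the origin on the work surface. World frame = base frame: x ahead of the robot, y to its left, z up, the work surface at z = 0. Lengths are in mm, angles in rad, forces in N, time in s.
With the tool pointing down it reaches from about 150 to 775 mm from the base axis. Payload 6.1 kg.
Tool frame: the origin (TCP) lies on the centre line of the jaws, within the pads' length; the fingertips stand 14 mm ahead of it and the grasp point (between the pads) lies 5 mm behind it (bot.tip_extent is the distance from the TCP to the fingertips, in mm); z points along the fingers, y is the line along which they close (so a half turn about z gives the same grasp; the last joint's range is limited). The gripper opens to 85 mm and grips with 20 to 120 N. Pads are 22 mm wide; open, the fingers measure 114 mm over their backs; the gripper's body (76 mm by 85 mm) begins 54 mm behind the grasp point. The pads swing forward as they close: fully open they stand 13 mm farther back than shut.
Start: joints at [-1.233, 0.126, -0.04, 1.405, 0, 1.571], TCP at [173.984, -495.316, 245.295] pointing down, gripper open.
Joint ranges: [-2.72, 2.72], [-0.95, 1.95], [-1.27, 1.35], [-1.78, 2.02], [-1.46, 1.47], [-3.14, 3.14]. Speed limits (rad/s): [2.39, 2.39, 3.01, 3.14, 3.14, 3.14].

## Interface

Orientations are given as a rotation vector (axis times angle).
In Python, from plant import bot gives the robot as it stands. The module is installed in compiled form; this text tells all that it offers.
- The arm moves only by the tool play_rows, never from a script. Its argument "targets" is a list of rows, each an object of numbers: "x", "y", "z": the shift along the tool's x, y, z in m; "ax", "ay", "az": the turn, a rotation vector about the tool's x, y, z in degrees. In form: [{"x": .., "y": .., "z": .., "ax": .., "ay": .., "az": ..}, ...]. A call has exactly 5 rows; each row shifts and turns the commanded pose from where the row before left it, along the tool's axes as they then stand; what a row does not reach is not made up. A row lasts 1/8 s, in which the tool goes at most 62.5 mm and 10.7 degrees, less where a joint would pass 70% of its speed; a pose out of reach is approached as far as the arm can. A call is refused whole if a number of a shift passes 0.0625 or a number of a turn 10.7, either way. A call with a gripper value outside its range is refused whole. "grip" is the finger opening in m, from 0 to 0.0854, set as the call begins (left out, the last holds). The fingers move at their own pace and stop on an object; "force" is the grip in N (left out, the last holds). Time passes only in rows, so rows that do not move let the fingers close, or fill a call up. It gives the time, the measured TCP pose, the force, the opening and the grip force at its end, in the units of the state.
- bot.observe(): the state, without advancing time (a new reading comes with each control period).
- bot.snapshot(name): name is "scene" or "top" or "wrist"; returns the picture (480x640x3 uint8, red, green, blue); there is no depth.
- bot.camera_params(name): a dict with "intrinsics" (3x3 intrinsics, pixels), "world_to_cam" (4x4, takes a point from world to camera coordinates). Camera axes: x right, y up, looking along -z (the intrinsics and any distortion apply to the point x, -y, -z); pixel columns grow to the right and rows downward; lengths in mm; the calibration is good to about 2 mm. A picture is of the moment at which its call begins: read the wrist's pose just before it. camera_params takes no time and is no camera call; for the wrist camera it gives the pose at the moment of the call.
- bot.sign_off(): hands the job in; it is judged then, once.
The state is a dict: "time": time; "joints": joint angles; "qd": joint speeds; "joint_efforts": joint torques, N m; "tool_pos": TCP position; "tcp_rot": TCP orientation; "force": force on the tool from outside, world axes, zero at the start; "wrist_torque": the same for the moment, N m; "opening": finger opening in mm; "gripper_force": force on a finger pad.
Only numpy, scipy, OpenCV 4.12 (cv2) and the standard library are available. Lean on these libraries where they do the work, as an engineer would, in place of code of your own. Each camera call takes 0.05 s, during which the arm holds its last target. There are 200 camera calls.

## Working session

There is one attempt and no reset: what is moved stays moved. The work goes in short steps, Python scripts to look and compute and a tool call to move; the robot and the scene stay as the last step left them, time stands still between calls to the robot, and variables do not carry over. Pictures are saved under pics/ and viewed, at most 10 in all, crops included, and the job is handed in when it is done.

Besides the shell and the picture viewer there is one more tool, called after ">>>" by a JSON object that holds its "api" and its "payload", one argument or row to a line. play_rows: Moves the arm, as the interface text tells. Its arguments: {"type":"object","properties":{"targets":{"type":"array","items":{"type":"object","properties":{"x":{"type":"number"},"y":{"type":"number"},"z":{"type":"number"},"ax":{"type":"number"},"ay":{"type":"number"},"az":{"type":"number"}}}},"grip":{"type":"number"},"force":{"type":"number"}},"required":["targets"]}

```bash
mkdir -p pics
cat > h.py <<'E'
import numpy as np, cv2
from plant import bot
from scipy.spatial.transform import Rotation as R
def snap(n,f):
    P=bot.camera_params(n); im=bot.snapshot(n); cv2.imwrite('pics/'+f,im[:,:,::-1]); return im,P
def ray(P,u,v):
    K=P['intrinsics'];T=np.array(P['world_to_cam']);d=np.linalg.inv(K)@[u,v,1]
    d=np.array([d[0],-d[1],-d[2]]);Rt=T[:3,:3].T
    return -Rt@T[:3,3],Rt@d
def onz(P,u,v,z):
    c,d=ray(P,u,v);return c+d*(z-c[2])/d[2]
def proj(P,p):
    T=np.array(P['world_to_cam']);q=T[:3,:3]@np.array(p,float)+T[:3,3];K=P['intrinsics']
    w=K@np.array([q[0],-q[1],-q[2]]);return w[:2]/w[2]
E
python3 - <<'E'
from h import *
np.set_printoptions(precision=3,suppress=True)
for n in ['scene','top']:
    im,P=snap(n,n+'0.png');print(n,{k:(np.array(v).tolist() if k not in('intrinsics','world_to_cam') else np.round(v,2)) for k,v in P.items()}, ray(P,320,240))
print(bot.observe())
E
```

```text
scene {'intrinsics': array([[498.22,   0.  , 324.88],
       [  0.  , 498.22, 237.88],
       [  0.  ,   0.  ,   1.  ]]), 'world_to_cam': array([[    0.54,     0.84,    -0.01,  -263.07],
       [   -0.54,     0.36,     0.76,   176.86],
       [    0.65,    -0.41,     0.65, -1668.92],
       [    0.  ,     0.  ,     0.  ,     1.  ]])} (array([1314.258, -519.187,  942.839]), array([-0.648,  0.396, -0.651]))
top {'intrinsics': array([[450.42,   0.  , 325.3 ],
       [  0.  , 450.42, 237.19],
       [  0.  ,   0.  ,   1.  ]]), 'world_to_cam': array([[    0.02,    -1.  ,    -0.01,   -79.35],
       [    0.99,     0.02,     0.1 ,  -549.18],
       [   -0.1 ,    -0.01,     0.99, -1265.24],
       [    0.  ,     0.  ,     0.  ,     1.  ]])} (array([ 417.445,  -77.327, 1314.716]), array([ 0.097,  0.019, -0.995]))
{'time': 0.1, 'joints': array([-1.233,  0.126, -0.04 ,  1.405,  0.   ,  1.571]), 'qd': array([ 0.001, -0.001,  0.002, -0.001,  0.002,  0.002]), 'joint_efforts': array([  0.   , -43.691,  35.36 ,   0.014,   0.   ,  -0.   ]), 'tool_pos': array([ 173.915, -495.022,  244.6  ]), 'tcp_rot': array([-3.096, -0.528,  0.   ]), 'force': array([ 0.318, -0.481,  1.111]), 'wrist_torque': array([-0.01 ,  0.044,  0.016]), 'gripper_force': 0.0, 'opening': 85.71807202753685}
```

View pics/top0.png

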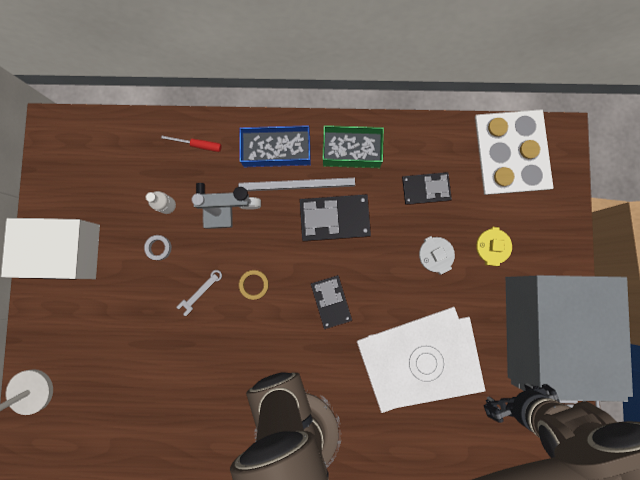

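View pics/scene0.png

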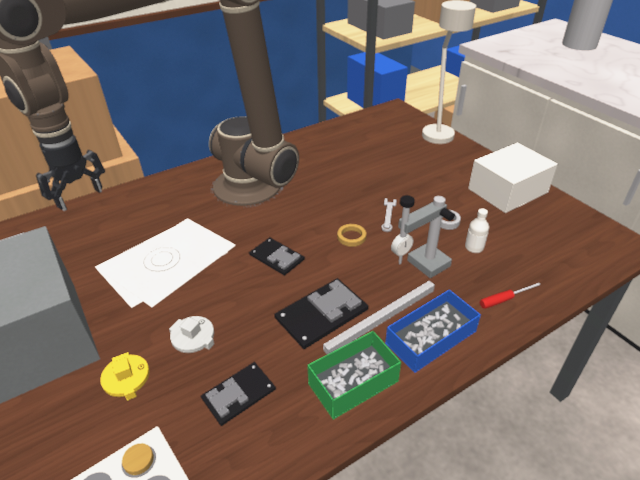

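The top view shows the sled at about (335,217), the aluminium flange at (437,254), the gauge cap at about (240,193) and the fence running from (240,187) to (355,182). The smaller sleds and the yellow flange are decoys. In the scene view the flange is at (192,333) and the sled at (322,310).

Run:
```python
from h import *
np.set_printoptions(precision=1,suppress=True)
a=cv2.imread('pics/top0.png');b=cv2.imread('pics/scene0.png')
z=lambda im,x,y,w,h:cv2.resize(im[y:y+h,x:x+w],(400,300),interpolation=cv2.INTER_CUBIC)
cv2.imwrite('pics/comp.png',np.vstack([np.hstack([z(a,290,182,88,66),z(a,405,227,72,54)]),np.hstack([z(a,190,170,88,66),z(b,360,185,120,90)])]))
P=bot.camera_params('top')
for n,u,v,h in [('fl',437,254,20),('sled',335,217,16),('seat',321,217,28),('f0',240,187,24),('f1',355,182,24),('cap',240,193,270),('box corner',507,277,200),('box c2',507,400,200)]: print(n,onz(P,u,v,h))
```

```text
fl [ 509.5 -390.    20. ]
sled [611.6 -94.9  16. ]
seat [609.  -54.3  28. ]
f0 [693.2 184.   24. ]
f1 [ 714.7 -151.2   24. ]
cap [626.3 133.6 270. ]
box corner [ 443.6 -518.3  200. ]
box c2 [ 150.1 -512.2  200. ]
```

View pics/comp.png

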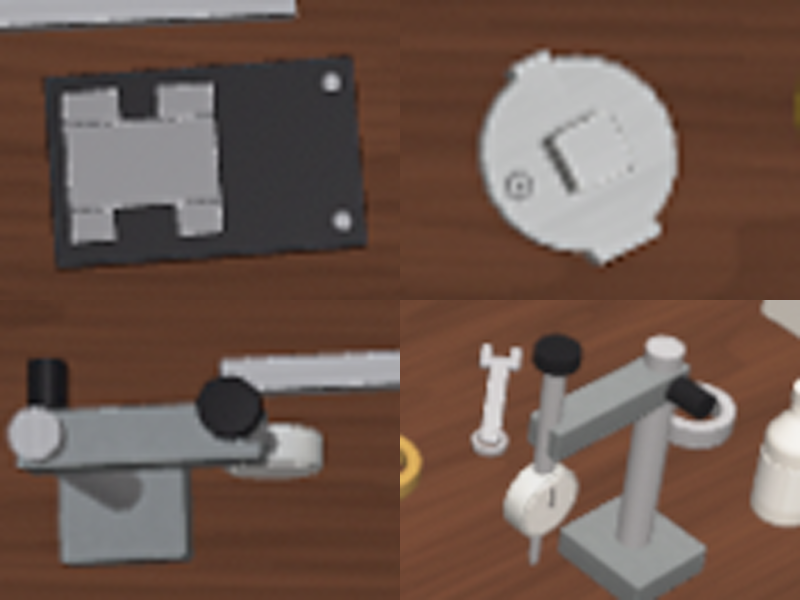

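The composite shows the flange with its narrow lug at upper left, wide lug at lower right and mark at left, so its yaw is about +28°. The sled's yaw is about 4°, nearly parallel to the fence, with a gap of roughly 30 mm between them. Next I'll move the wrist camera over the flange.

>>> {"api": "play_rows", "payload": {
  "targets": [
    {"x": 0.04, "y": 0, "z": 0},
    {"x": 0.05, "y": 0, "z": 0},
    {"x": 0.05, "y": 0, "z": 0},
    {"x": 0.05, "y": 0, "z": 0, "az": -4},
    {"x": 0.05, "y": 0, "z": 0, "az": -4}
  ]
}}

```text
$.targets[0]: bad value
```

Run:
```python
from h import *
np.set_printoptions(precision=1,suppress=True)
o=bot.observe();print(o['time'],o['tool_pos'],o['tcp_rot'],o['joints'])
P=bot.camera_params('wrist');c,d=ray(P,320,240);Rt=R.from_rotvec(o['tcp_rot']);print(c,d,Rt.inv().apply(c-o['tool_pos']),Rt.inv().apply(d),P['intrinsics'],onz(P,320,240,20))
print(proj(P,[509,-390,20]),Rt.as_matrix())
```

```text
0.1 [ 173.9 -495.   244.6] [-3.1 -0.5  0. ] [-1.2  0.1 -0.   1.4  0.   1.6]
[ 250.  -468.5  373.1] [-0.3 -0.1 -1. ] [  80.6   -0.  -128.5] [-0.3  0.   1. ] [[345.1   0.  320.1]
 [  0.  345.1 239.6]
 [  0.    0.    1. ]] [ 140.4 -506.5   20. ]
[ 336.9 -263.6] [[ 0.9  0.3 -0. ]
 [ 0.3 -0.9  0. ]
 [ 0.  -0.  -1. ]]
```

>>> {"api": "play_rows", "payload": {
  "targets": [
    {"x": 0.04, "y": 0.0, "z": 0.0, "ax": 0.0, "ay": 0.0, "az": 0.0},
    {"x": 0.05, "y": 0.0, "z": 0.0, "ax": 0.0, "ay": 0.0, "az": 0.0},
    {"x": 0.05, "y": 0.0, "z": 0.0, "ax": 0.0, "ay": 0.0, "az": 0.0},
    {"x": 0.05, "y": 0.0, "z": 0.0, "ax": 0.0, "ay": 0.0, "az": -4.0},
    {"x": 0.05, "y": 0.0, "z": 0.0, "ax": 0.0, "ay": 0.0, "az": -4.0}
  ]
}}

```text
time: 0.72
tool_pos: [400.5, -411.8, 244.8]
tcp_rot: [-3.051, -0.746, 0.001]
force: [-0.5, -0.9, 0.0]
opening: 85.2
gripper_force: 0.0
```

>>> {"api": "play_rows", "payload": {
  "targets": [
    {"x": 0.04, "y": 0.01, "z": 0.0, "ax": 0.0, "ay": 0.0, "az": 0.0},
    {"x": 0.04, "y": 0.01, "z": 0.0, "ax": 0.0, "ay": 0.0, "az": 0.0},
    {"x": 0.027, "y": 0.01, "z": 0.0, "ax": 0.0, "ay": 0.0, "az": 0.0},
    {"x": 0.0, "y": 0.0, "z": 0.0, "ax": 0.0, "ay": 0.0, "az": 0.0},
    {"x": 0.0, "y": 0.0, "z": 0.0, "ax": 0.0, "ay": 0.0, "az": 0.0}
  ]
}}

```text
time: 1.35
tool_pos: [507.4, -390.0, 244.8]
tcp_rot: [-3.052, -0.743, 0.002]
force: [-0.4, 1.0, -0.2]
opening: 85.6
gripper_force: 0.0
```

Run:
```python
from h import *
np.set_printoptions(precision=2,suppress=True)
o=bot.observe();print(o['time'],o['tool_pos'],o['tcp_rot'])
im,P=snap('wrist','w1.png')
```

```text
1.35 [ 507.45 -389.97  244.81] [-3.05 -0.74  0.  ]
```

View pics/w1.png

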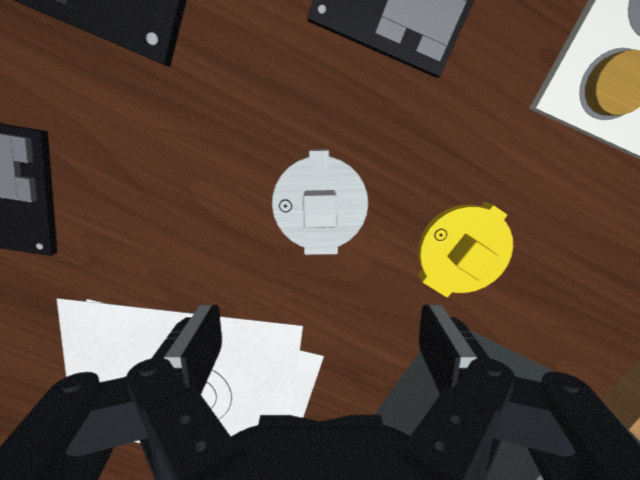

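The wrist view shows the flange centred at about (320,205) and almost aligned with the tool. Its narrow lug is at the top (319,153), the wide lug at (321,251) and the mark at (285,206).

```bash
cat > fl.py <<'E'
from h import *
np.set_printoptions(precision=2,suppress=True)
im=cv2.imread('pics/w1.png');P=bot.camera_params('wrist')
hsv=cv2.cvtColor(im,cv2.COLOR_BGR2HSV)
m=((hsv[...,1]<60)&(hsv[...,2]>110)).astype(np.uint8);m[290:]=0
n,l,s,c=cv2.connectedComponentsWithStats(m);m=(l==l[232,345]).astype(np.uint8);print(s[l[232,345]])
cs,_=cv2.findContours(m,0,1);p=max(cs,key=len)[:,0]
w=np.array([onz(P,u,v,21)[:2] for u,v in p])   # rim on disc-top plane
ctr=w.mean(0)
for k in range(8):
    r=np.hypot(*(w-ctr).T);q=w[abs(r-50)<2.5]
    A=np.c_[2*q,np.ones(len(q))];x=np.linalg.lstsq(A,(q**2).sum(1),rcond=None)[0];ctr=x[:2]
print('ctr',ctr,'r',np.sqrt(x[2]+ctr@ctr),len(q))
r=np.hypot(*(w-ctr).T);
for z in (12,):
    lug=np.array([onz(P,u,v,z)[:2] for u,v in p])[r>52.5];
    d=lug-ctr;t=bot.observe()['tcp_rot'];yaw=2*np.arctan2(t[1],t[0])
    xt=np.array([np.cos(yaw),np.sin(yaw)]);a=lug[d@xt>0].mean(0);b=lug[d@xt<0].mean(0)
    print('lugs',a,b,np.degrees(np.arctan2(*(a-b)[::-1])))
g=cv2.cvtColor(im,cv2.COLOR_BGR2GRAY)[194:219,273:298].astype(float);k=np.maximum(0,130-g);k[:, :3]=0
v,u=np.mgrid[194:219,273:298];u,v=(k*u).sum()/k.sum(),(k*v).sum()/k.sum()
mk=onz(P,u,v,21)[:2];print('mark',u,v,mk,np.hypot(*(mk-ctr)),np.degrees(np.arctan2(*(mk-ctr)[::-1]))-90)
g=cv2.cvtColor(im,cv2.COLOR_BGR2GRAY);print(proj(P,[*ctr,51]),np.degrees(yaw))
e=cv2.Canny(g[185:232,298:345],40,100);L=cv2.HoughLinesP(e,1,np.pi/360,12,minLineLength=20,maxLineGap=3)
for a in L[:,0]:
    A=onz(P,a[0]+298,a[1]+185,51)[:2];B=onz(P,a[2]+298,a[3]+185,51)[:2];print(a+[298,185,298,185],A,B,np.degrees(np.arctan2(*(B-A)[::-1])))
E
python3 fl.py
```

```text
[ 272  150   97  105 7385]
ctr [ 509.9  -388.29] r 49.857426926996574 224
lugs [ 557.47 -362.97] [ 459.23 -415.56] 28.16111791865454
mark 285.2125 204.46339285714285 [ 493.68 -356.38] 35.79384866755325 26.939123093972384
[319.57 211.44] -332.6801942012153
[304 195 334 195] [ 517.28 -367.95] [ 530.28 -393.1 ] -62.66573953552737
[305 190 334 190] [ 521.96 -366.67] [ 534.47 -390.87] -62.66588712942148
[303 226 334 226] [ 489.63 -380.65] [ 503.45 -407.4 ] -62.664793573039596
[302 206 303 227] [ 506.93 -370.98] [ 488.72 -381.1 ] -150.92624594062025
[305 228 334 228] [ 488.71 -383.28] [ 501.67 -408.35] -62.664730651769986
```

>>> {"api": "play_rows", "payload": {
  "targets": [
    {"x": 0.003, "y": 0.0, "z": 0.04, "ax": 0.0, "ay": 0.0, "az": 0.0},
    {"x": 0.0, "y": 0.0, "z": 0.05, "ax": 0.0, "ay": 0.0, "az": 0.0},
    {"x": 0.0, "y": 0.0, "z": 0.05, "ax": 0.0, "ay": 0.0, "az": 0.0},
    {"x": 0.0, "y": 0.0, "z": 0.04, "ax": 0.0, "ay": 0.0, "az": 0.0},
    {"x": 0.0, "y": 0.0, "z": 0.024, "ax": 0.0, "ay": 0.0, "az": 0.0}
  ]
}}

```text
time: 2.02
tool_pos: [508.5, -388.4, 39.3]
tcp_rot: [-3.051, -0.74, 0.003]
force: [-0.0, -0.4, -0.4]
opening: 85.3
gripper_force: 0.0
```

>>> {"api": "play_rows", "payload": {
  "targets": [
    {"x": 0.0, "y": 0.0, "z": 0.0, "ax": 0.0, "ay": 0.0, "az": 0.0},
    {"x": 0.0, "y": 0.0, "z": 0.0, "ax": 0.0, "ay": 0.0, "az": 0.0},
    {"x": 0.0, "y": 0.0, "z": 0.0, "ax": 0.0, "ay": 0.0, "az": 0.0},
    {"x": 0.0, "y": 0.0, "z": 0.0, "ax": 0.0, "ay": 0.0, "az": 0.0},
    {"x": 0.0, "y": 0.0, "z": 0.0, "ax": 0.0, "ay": 0.0, "az": 0.0}
  ],
  "grip": 0.02,
  "force": 40
}}

```text
time: 2.65
tool_pos: [511.1, -389.0, 43.3]
tcp_rot: [3.05, 0.743, 0.002]
force: [-2.6, 1.1, 6.4]
opening: 31.5
gripper_force: 41.8
```

Run:
```python
from h import *
np.set_printoptions(precision=2,suppress=True)
o=bot.observe();print(o)
im,P=snap('wrist','w2.png')
```

```text
{'time': 2.65, 'joints': array([-0.65,  0.41, -0.12,  1.04, -0.  ,  2.01]), 'qd': array([-0., -0.,  0., -0., -0.,  0.]), 'joint_efforts': array([  0.  , -55.45,  32.02,  -1.2 ,   0.09,   0.14]), 'tool_pos': array([ 511.09, -389.04,   43.33]), 'tcp_rot': array([3.05, 0.74, 0.  ]), 'force': array([-2.59,  1.07,  6.37]), 'wrist_torque': array([0.24, 0.5 , 0.15]), 'gripper_force': 41.77656235799077, 'opening': 31.474196790879155}
```

View pics/w2.png

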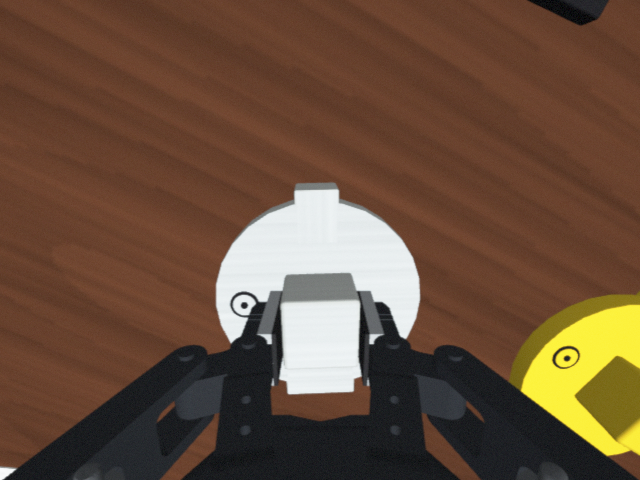

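The gripper holds the block squarely and the flange is flat. I'll lift it, turn it toward the sled's yaw and carry it close to the sled.

>>> {"api": "play_rows", "payload": {
  "targets": [
    {"x": 0.0, "y": 0.0, "z": -0.015, "ax": 0.0, "ay": 0.0, "az": 0.0},
    {"x": 0.0, "y": 0.0, "z": -0.03, "ax": 0.0, "ay": 0.0, "az": 3.0},
    {"x": 0.0, "y": 0.0, "z": -0.035, "ax": 0.0, "ay": 0.0, "az": 7.0},
    {"x": 0.0, "y": 0.0, "z": -0.04, "ax": 0.0, "ay": 0.0, "az": 7.0},
    {"x": 0.0, "y": 0.0, "z": -0.04, "ax": 0.0, "ay": 0.0, "az": 6.5}
  ]
}}

```text
time: 3.32
tool_pos: [510.4, -388.4, 203.1]
tcp_rot: [-3.14, -0.1, 0.0]
force: [0.2, -0.7, -4.7]
opening: 31.2
gripper_force: 40.7
```

>>> {"api": "play_rows", "payload": {
  "targets": [
    {"x": 0.0, "y": -0.02, "z": 0.0, "ax": 0.0, "ay": 0.0, "az": 0.0},
    {"x": 0.0, "y": -0.04, "z": 0.0, "ax": 0.0, "ay": 0.0, "az": 0.0},
    {"x": 0.0, "y": -0.05, "z": 0.0, "ax": 0.0, "ay": 0.0, "az": 0.0},
    {"x": 0.0, "y": -0.05, "z": 0.0, "ax": 0.0, "ay": 0.0, "az": 0.0},
    {"x": 0.0, "y": -0.05, "z": 0.0, "ax": 0.0, "ay": 0.0, "az": 0.0}
  ]
}}

```text
time: 3.95
tool_pos: [495.2, -176.6, 199.9]
tcp_rot: [-3.138, -0.108, 0.003]
force: [0.3, 0.3, -4.1]
opening: 31.3
gripper_force: 40.7
```

>>> {"api": "play_rows", "payload": {
  "targets": [
    {"x": 0.0, "y": -0.05, "z": 0.0, "ax": 0.0, "ay": 0.0, "az": 0.0},
    {"x": 0.0, "y": -0.045, "z": 0.0, "ax": 0.0, "ay": 0.0, "az": 0.0},
    {"x": 0.0, "y": -0.03, "z": 0.0, "ax": 0.0, "ay": 0.0, "az": 0.0},
    {"x": 0.0, "y": 0.0, "z": 0.0, "ax": 0.0, "ay": 0.0, "az": 0.0},
    {"x": 0.0, "y": 0.0, "z": 0.0, "ax": 0.0, "ay": 0.0, "az": 0.0}
  ]
}}

```text
time: 4.58
tool_pos: [487.4, -54.2, 200.6]
tcp_rot: [3.14, 0.108, -0.002]
force: [-0.3, 1.3, -4.2]
opening: 31.4
gripper_force: 40.9
```

Run:
```python
from h import *
np.set_printoptions(precision=2,suppress=True)
o=bot.observe();print(o)
im,P=snap('wrist','w3.png')
```

```text
{'time': 4.575, 'joints': array([-0.11,  0.07, -0.2 ,  1.3 , -0.  ,  2.96]), 'qd': array([-0.02,  0.01,  0.01,  0.  , -0.  ,  0.  ]), 'joint_efforts': array([  0.77, -41.69,  36.85,   0.07,   0.04,  -0.  ]), 'tool_pos': array([487.44, -54.18, 200.55]), 'tcp_rot': array([ 3.14,  0.11, -0.  ]), 'force': array([-0.28,  1.26, -4.24]), 'wrist_torque': array([-0.04, -0.04,  0.05]), 'gripper_force': 40.90268814645242, 'opening': 31.404181032963102}
```

View pics/w3.png

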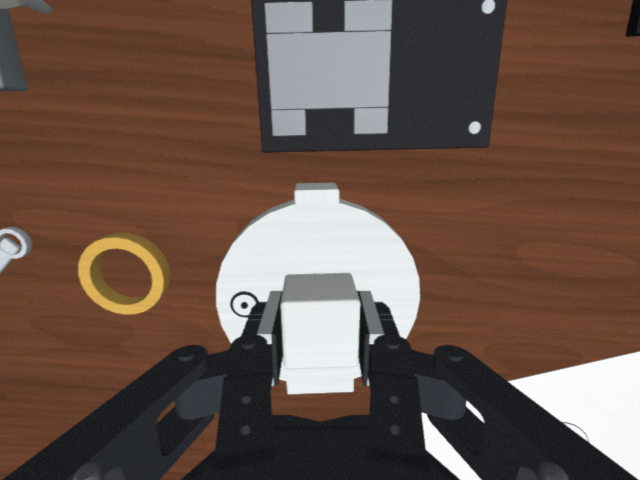

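The wrist view shows the seat's lower corners at about (272,136) and (387,133), the wide notch at x≈306–354 and the slab's near edge running (264,151)–(489,147). The narrow notch is at the top, and the held flange is aligned the right way round.

```bash
cat > seat.py <<'E'
from h import *
np.set_printoptions(precision=2,suppress=True)
im=cv2.imread('pics/w3.png');P=bot.camera_params('wrist')
o=bot.observe();t=o['tcp_rot'];yaw=2*np.arctan2(t[1],t[0])
hsv=cv2.cvtColor(im,cv2.COLOR_BGR2HSV);g=hsv[...,2].astype(float)
def row(v,a,b,s):   # subpixel step position in row v between a,b ; s=+1 rising
    d=s*np.diff(g[v,a:b]);d[d<8]=0;return a+.5+(d*np.arange(len(d))).sum()/d.sum() if d.sum()>0 else np.nan
def col(u,a,b,s):
    d=s*np.diff(g[a:b,u]);d[d<8]=0;return a+.5+(d*np.arange(len(d))).sum()/d.sum() if d.sum()>0 else np.nan
def line(pts,z):
    w=np.array([onz(P,u,v,z)[:2] for u,v in pts if u==u and v==v]);c=w.mean(0);d=w-c
    e=np.linalg.svd(d)[2][0];r=d-np.outer(d@e,e);return c,e*np.sign(e[np.argmax(abs(e))]),np.abs(r).max()
L=line([(row(v,262,280,1),v) for v in range(40,128,4)],28)
Rr=line([(row(v,380,398,-1),v) for v in range(6,128,4)],28)
B=line([(u,col(u,126,144,-1)) for u in list(range(278,302,3))+list(range(360,385,3))],28)
S=line([(u,col(u,141,160,1)) for u in range(275,480,6)],16)
SL=line([(row(v,245,268,-1),v) for v in range(20,140,4)],16)
SR=line([(row(v,485,512,1),v) for v in range(20,140,4)],16)
NW=[line([(row(v,296,316,-1),v) for v in range(115,130,3)],28),line([(row(v,344,364,1),v) for v in range(115,130,3)],28)]
for n,q in dict(L=L,R=Rr,B=B,S=S,SL=SL,SR=SR,nl=NW[0],nr=NW[1]).items(): print(n,*q,np.degrees(np.arctan2(q[1][1],q[1][0])))
ang=[np.arctan2(*q[1][::-1]) for q in(L,Rr,SL,SR)]+[np.arctan2(*q[1][::-1])-np.pi/2 for q in (B,S)]
th=np.mean(ang);x=np.array([np.cos(th),np.sin(th)]);y=np.array([-x[1],x[0]])
print('yaw',np.degrees(th),'tool',np.degrees(yaw),'seat w',(L[0]-Rr[0])@y,'slab',(SL[0]-SR[0])@y,'notch',(NW[0][0]-NW[1][0])@y)
cy=(L[0]+Rr[0])@y/2;cy2=(SL[0]+SR[0])@y/2+40;cy3=(NW[0][0]+NW[1][0])@y/2
cx=B[0]@x+48;cx2=S[0]@x+62;print('cy',cy,cy2,cy3,'cx',cx,cx2)
print('seat',x*(cx+cx2)/2+y*(cy+cy2+cy3)/3,'tcp',o['tool_pos'])
# held flange: mark & narrow lug end
for n,u,v,dz in [('mark',244,305,7.3+15),('lugtop L',296,203,22.3),('lug r',338,203,22.3),('blk',283,312,-8),('blkR',358,312,-8),('bl',284,366,-8),('br',358,366,-8)]:
    w=onz(P,u,v,o['tool_pos'][2]-dz);print(n,R.from_rotvec(t).inv().apply(w-o['tool_pos']))
E
python3 seat.py
```

```text
L [598.55  -6.08] [1.   0.09] 0.2820936109415185 5.068284939299462
R [ 616.17 -100.49] [1.   0.09] 0.6914615412769294 5.1623640351450755
B [562.68 -59.94] [-0.09  1.  ] 0.16666148870167286 95.16466876311162
S [ 552.14 -100.25] [-0.09  1.  ] 1.0645905215342584 95.02633627295484
SL [601.73   6.25] [1.   0.09] 0.38108744947120154 5.237717495843072
SR [ 615.22 -192.55] [1.   0.09] 1.116469566394461 5.122420306329107
nl [571.45 -36.42] [1.   0.07] 0.05044722233166399 4.150054349717535
nr [574.17 -76.42] [0.99 0.1 ] 0.18442152560133082 5.789565765415649
yaw 5.130298635447197 tool 3.8662618307248886 seat w 95.60168973461619 slab 199.20718727383905 notch 40.08639706433799
cy -107.38372025847598 -107.18929860473125 -107.41804190958106 cx 603.0636393720723 602.9589204422273
seat [610.19 -52.98] tcp [487.64 -54.62 200.69]
mark [ -2.52 -37.43  22.3 ]
lugtop L [ 48.35 -10.84  22.25]
lug r [48.35  7.82 22.25]
blk [ 11.09 -14.76  -8.01]
blkR [11.09 14.82 -8.01]
bl [-14.4  -15.19  -7.99]
br [-14.39  15.7   -7.98]
```

>>> {"api": "play_rows", "payload": {
  "targets": [
    {"x": 0.025, "y": 0.002, "z": 0.0, "ax": 0.0, "ay": 0.0, "az": -0.7},
    {"x": 0.04, "y": 0.003, "z": 0.0, "ax": 0.0, "ay": 0.0, "az": 0.0},
    {"x": 0.04, "y": 0.003, "z": 0.02, "ax": 0.0, "ay": 0.0, "az": 0.0},
    {"x": 0.019, "y": 0.001, "z": 0.035, "ax": 0.0, "ay": 0.0, "az": 0.0},
    {"x": 0.0, "y": 0.0, "z": 0.035, "ax": 0.0, "ay": 0.0, "az": 0.0}
  ]
}}

```text
time: 5.25
tool_pos: [613.8, -55.1, 109.3]
tcp_rot: [3.139, 0.123, -0.0]
force: [-0.3, -0.9, -4.7]
opening: 31.3
gripper_force: 40.9
```

>>> {"api": "play_rows", "payload": {
  "targets": [
    {"x": 0.0, "y": 0.0, "z": 0.02, "ax": 0.0, "ay": 0.0, "az": 0.0},
    {"x": 0.0, "y": 0.0, "z": 0.009, "ax": 0.0, "ay": 0.0, "az": 0.0},
    {"x": 0.0, "y": 0.0, "z": 0.0, "ax": 0.0, "ay": 0.0, "az": 0.0},
    {"x": 0.0, "y": 0.0, "z": 0.0, "ax": 0.0, "ay": 0.0, "az": 0.0},
    {"x": 0.0, "y": 0.0, "z": 0.0, "ax": 0.0, "ay": 0.0, "az": 0.0}
  ]
}}

```text
time: 5.88
tool_pos: [613.1, -54.0, 83.5]
tcp_rot: [3.139, 0.125, 0.003]
force: [-0.7, -0.2, -4.9]
opening: 31.4
gripper_force: 40.8
```

Run:
```python
from h import *
np.set_printoptions(precision=2,suppress=True)
o=bot.observe();print(o['tool_pos'],o['tcp_rot'],np.degrees(2*np.arctan2(o['tcp_rot'][1],o['tcp_rot'][0])))
im,P=snap('wrist','w4.png')
cv2.imwrite('pics/w4c.png',cv2.resize(im[100:340,190:510,::-1],(800,600),interpolation=cv2.INTER_CUBIC))
```

```text
[613.12 -53.96  83.55] [3.14 0.12 0.  ] 4.547773425771128
```

View pics/w4c.png

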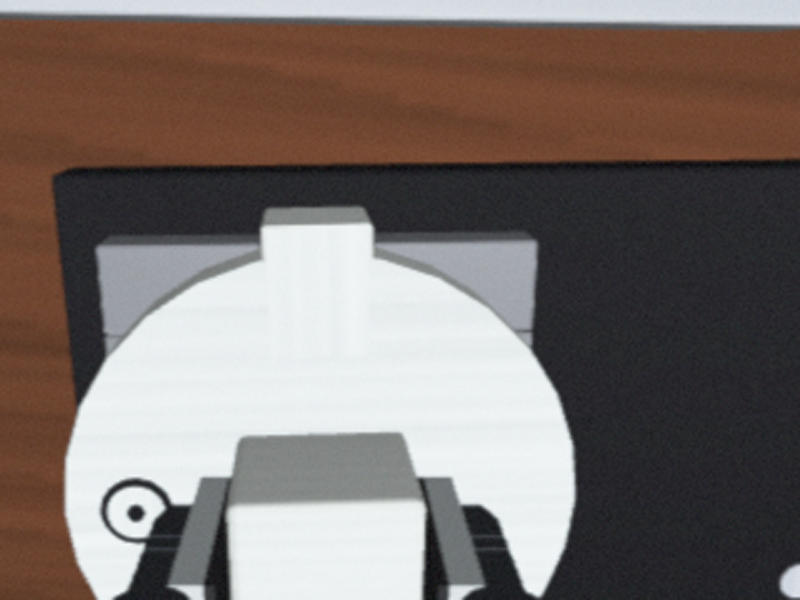

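The crop shows the narrow lug's end face at crop x 264–371 and y 208–223. The far seat edge runs from (97,247) to (537,240), so the lug is about central. I'll work out the offset.

Run:
```python
from h import *
np.set_printoptions(precision=2,suppress=True)
P=bot.camera_params('wrist');o=bot.observe();T=R.from_rotvec(o['tcp_rot']).inv();tz=o['tool_pos'][2]
f=lambda x,y,z:T.apply(onz(P,190+x/2.5,100+y/2.5,z)-o['tool_pos'])[:2]
for n,x,y,z in [('seatL',97,247,28),('seatR',537,240,28),('seat lineL',106,335,28),('seat lineR',531,330,28),('slab corner',55,176,16),('slab far R',790,162,16),
 ('lug botL',266,208,tz-43.3),('botR',368,207,tz-43.3),('lug topL',262,224,tz-22.3),('topR',373,222,tz-22.3),('discL',65,482,tz-22.3),('discR',575,482,tz-22.3),('mark',136,512,tz-22.3),('fenceL',0,16,24),('fenceR',800,26,24)]: print(n,f(x,y,z))
```

```text
seatL [ 43.55 -49.42]
seatR [45.09 45.49]
seat lineL [ 23.67 -49.03]
seat lineR [24.85 45.7 ]
slab corner [ 57.26 -60.74]
slab far R [ 60.37 103.6 ]
lug botL [ 53.83 -11.92]
botR [54.04  8.38]
lug topL [ 54.29 -11.24]
topR [54.65  8.26]
discL [  4.1  -50.53]
discR [ 4.1  48.27]
mark [ -2.41 -37.22]
fenceL [ 90.36 -66.35]
fenceR [88.49 96.86]
```

>>> {"api": "play_rows", "payload": {
  "targets": [
    {"x": -0.0025, "y": 0.0, "z": 0.0, "ax": 0.0, "ay": 0.0, "az": 0.0},
    {"x": 0.0, "y": 0.0, "z": 0.004, "ax": 0.0, "ay": 0.0, "az": 0.0},
    {"x": 0.0, "y": 0.0, "z": 0.005, "ax": 0.0, "ay": 0.0, "az": 0.0},
    {"x": 0.0, "y": 0.0, "z": 0.004, "ax": 0.0, "ay": 0.0, "az": 0.0},
    {"x": 0.0, "y": 0.0, "z": 0.003, "ax": 0.0, "ay": 0.0, "az": 0.0}
  ]
}}

```text
time: 6.55
tool_pos: [609.8, -54.0, 65.7]
tcp_rot: [-3.139, -0.125, 0.001]
force: [0.0, -0.1, -5.1]
opening: 31.4
gripper_force: 40.9
```

Run:
```python
from h import *
np.set_printoptions(precision=2,suppress=True)
o=bot.observe();print(o['tool_pos'],o['tcp_rot'],o['force'],o['wrist_torque'])
```

```text
[609.78 -53.97  65.74] [-3.14 -0.12  0.  ] [ 0.03 -0.07 -5.11] [ 0.01  0.   -0.03]
```

>>> {"api": "play_rows", "payload": {
  "targets": [
    {"x": 0.0, "y": 0.0, "z": 0.0015, "ax": 0.0, "ay": 0.0, "az": 0.0},
    {"x": 0.0, "y": 0.0, "z": 0.001, "ax": 0.0, "ay": 0.0, "az": 0.0},
    {"x": 0.0, "y": 0.0, "z": 0.001, "ax": 0.0, "ay": 0.0, "az": 0.0},
    {"x": 0.0, "y": 0.0, "z": 0.0, "ax": 0.0, "ay": 0.0, "az": 0.0},
    {"x": 0.0, "y": 0.0, "z": 0.0, "ax": 0.0, "ay": 0.0, "az": 0.0}
  ]
}}

```text
time: 7.18
tool_pos: [610.1, -53.9, 63.4]
tcp_rot: [3.139, 0.125, 0.001]
force: [-2.3, 2.0, 3.2]
opening: 31.3
gripper_force: 40.1
```

>>> {"api": "play_rows", "payload": {
  "targets": [
    {"x": 0.0, "y": 0.0, "z": 0.0, "ax": 0.0, "ay": 0.0, "az": 0.0},
    {"x": 0.0, "y": 0.0, "z": 0.0, "ax": 0.0, "ay": 0.0, "az": 0.0},
    {"x": 0.0, "y": 0.0, "z": 0.0, "ax": 0.0, "ay": 0.0, "az": 0.0},
    {"x": 0.0, "y": 0.0, "z": 0.0, "ax": 0.0, "ay": 0.0, "az": 0.0},
    {"x": 0.0, "y": 0.0, "z": 0.0, "ax": 0.0, "ay": 0.0, "az": 0.0}
  ],
  "grip": 0.08
}}

```text
time: 7.8
tool_pos: [610.0, -54.0, 62.8]
tcp_rot: [3.139, 0.125, 0.0]
force: [0.6, -0.2, 0.6]
opening: 80.0
gripper_force: 0.0
```

>>> {"api": "play_rows", "payload": {
  "targets": [
    {"x": 0.0, "y": 0.0, "z": -0.01, "ax": 0.0, "ay": 0.0, "az": 0.0},
    {"x": 0.0, "y": 0.0, "z": -0.03, "ax": 0.0, "ay": 0.0, "az": 0.0},
    {"x": -0.03, "y": 0.0, "z": -0.05, "ax": 0.0, "ay": 0.0, "az": 0.0},
    {"x": -0.03, "y": 0.03, "z": -0.05, "ax": 0.0, "ay": 0.0, "az": 0.0},
    {"x": -0.03, "y": 0.03, "z": 0.0, "ax": 0.0, "ay": 0.0, "az": 0.0}
  ]
}}

```text
time: 8.43
tool_pos: [527.7, -120.3, 205.8]
tcp_rot: [3.137, 0.127, 0.013]
force: [0.8, -1.0, -1.1]
opening: 79.8
gripper_force: 0.0
```

>>> {"api": "play_rows", "payload": {
  "targets": [
    {"x": -0.02, "y": 0.0, "z": -0.04, "ax": 0.0, "ay": 0.0, "az": 0.0},
    {"x": 0.0, "y": 0.0, "z": -0.04, "ax": 0.0, "ay": 0.0, "az": 0.0},
    {"x": 0.0, "y": 0.0, "z": 0.0, "ax": 0.0, "ay": 0.0, "az": 0.0},
    {"x": 0.0, "y": 0.0, "z": 0.0, "ax": 0.0, "ay": 0.0, "az": 0.0},
    {"x": 0.0, "y": 0.0, "z": 0.0, "ax": 0.0, "ay": 0.0, "az": 0.0}
  ]
}}

```text
time: 9.05
tool_pos: [506.0, -120.8, 279.4]
tcp_rot: [-3.139, -0.125, 0.003]
force: [0.4, -0.4, 0.7]
opening: 80.1
gripper_force: 0.0
```

Run:
```python
from h import *
np.set_printoptions(precision=2,suppress=True)
o=bot.observe();print(o['tool_pos'],o['tcp_rot'],o['force'],o['joints'])
im,P=snap('wrist','w5.png');print(P['world_to_cam'])
```

```text
[ 506.   -120.84  279.36] [-3.14 -0.13  0.  ] [ 0.38 -0.43  0.68] [-0.23  0.12  0.03  1.48 -0.    2.83]
[[   0.08   -1.     -0.   -160.53]
 [   0.95    0.08   -0.31 -419.2 ]
 [   0.31    0.02    0.95 -567.29]
 [   0.      0.      0.      1.  ]]
```

View pics/w5.png

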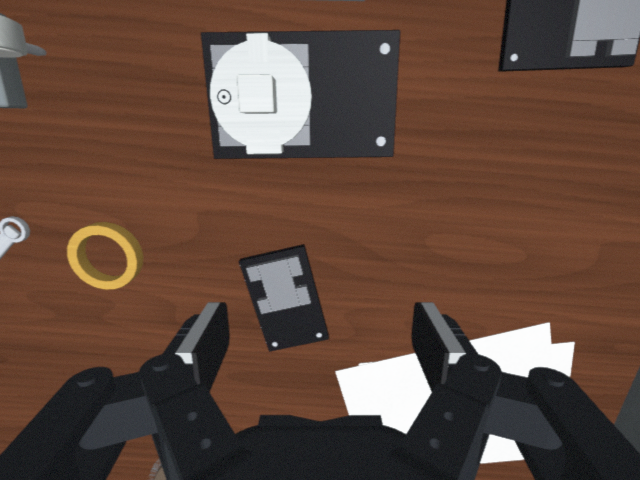

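The wrist view shows the flange lying flat on the seat with the lugs in both notches. The mark is at (223,97) and the slab corners at (202,33), (400,30), (394,157) and (214,159). Next I'll push the sled against the fence.

Run:
```python
from h import *
np.set_printoptions(precision=2,suppress=True)
print('tipext',bot.tip_extent)
P=bot.camera_params('wrist')
c=[onz(P,u,v,16)[:2] for u,v in[(202,33),(400,30),(394,157),(214,159)]];print(c,np.mean(c,0))
s=np.mean(c,0);y=(c[0]-c[1]+c[3]-c[2]);y/=np.hypot(*y);x=np.array([y[1],-y[0]]);print('yaw',np.degrees(np.arctan2(x[1],x[0])))
for n,u,v,z in [('mark',223.5,96.5,40),('lugN',258,34,40),('lugW',264.5,153,40),('blk',256,93,70)]:
    d=onz(P,u,v,z)[:2]-s;print(n,d@x,d@y)
print('decoy top',onz(P,304,246,10)[:2],onz(P,242,259,10)[:2])
# gauge in top / scene: cap blob and fence edge
t=cv2.imread('pics/top0.png');T=bot.camera_params('top');S=bot.camera_params('scene')
for n,f,Q,(a,b,c_,d_) in [('top','pics/top0.png',T,(228,180,256,208)),('scene','pics/scene0.png',S,(398,193,418,211))]:
    g=cv2.cvtColor(cv2.imread(f),cv2.COLOR_BGR2GRAY)[b:d_,a:c_];m=(g<45).astype(np.uint8);k,l,st,ce=cv2.connectedComponentsWithStats(m);i=1+np.argmax(st[1:,4]);u,v=ce[i]+[a,b];print(n,u,v,st[i],[onz(Q,u,v,z) for z in (262,268,274)])
```

```text
tipext 14.0
[array([664.96,  10.45]), array([ 683.31, -186.16]), array([ 560.49, -198.3 ]), array([542.39,   0.47])] [612.79 -93.39]
yaw 5.267824316059922
mark 0.6911893468780524 76.76826394542218
lugN 54.53621549947237 39.006152035610725
lugW -53.99273661637113 39.67890716719499
blk 0.9183057107198516 39.327892868825906
decoy top [ 446.2  -105.64] [423.07 -30.35]
top 239.60833333333332 192.875 [  5   7  15  13 120] [array([628.18, 136.13, 262.  ]), array([626.98, 134.92, 268.  ]), array([625.78, 133.7 , 274.  ])]
scene 406.72868217054264 201.19379844961242 [  2   3  14  11 129] [array([630.02, 135.6 , 262.  ]), array([636.05, 129.83, 268.  ]), array([642.08, 124.06, 274.  ])]
```

>>> {"api": "play_rows", "payload": {
  "targets": [
    {"x": 0.021, "y": -0.032, "z": 0.02, "ax": 0.0, "ay": 0.0, "az": 0.65},
    {"x": 0.0, "y": 0.0, "z": 0.04, "ax": 0.0, "ay": 0.0, "az": 0.0},
    {"x": 0.0, "y": 0.0, "z": 0.05, "ax": 0.0, "ay": 0.0, "az": 0.0},
    {"x": 0.0, "y": 0.0, "z": 0.05, "ax": 0.0, "ay": 0.0, "az": 0.0},
    {"x": 0.0, "y": 0.0, "z": 0.04, "ax": 0.0, "ay": 0.0, "az": 0.0}
  ]
}}

```text
time: 9.72
tool_pos: [523.4, -87.1, 77.5]
tcp_rot: [-3.139, -0.108, 0.005]
force: [1.2, -0.3, -0.5]
opening: 79.9
gripper_force: 0.0
```

>>> {"api": "play_rows", "payload": {
  "targets": [
    {"x": 0.0, "y": 0.0, "z": 0.03, "ax": 0.0, "ay": 0.0, "az": 0.0},
    {"x": 0.0, "y": 0.0, "z": 0.02, "ax": 0.0, "ay": 0.0, "az": 0.0},
    {"x": 0.0, "y": 0.0, "z": 0.009, "ax": 0.0, "ay": 0.0, "az": 0.0},
    {"x": 0.0, "y": 0.0, "z": 0.0, "ax": 0.0, "ay": 0.0, "az": 0.0},
    {"x": 0.0, "y": 0.0, "z": 0.0, "ax": 0.0, "ay": 0.0, "az": 0.0}
  ]
}}

```text
time: 10.35
tool_pos: [525.3, -87.6, 22.3]
tcp_rot: [3.14, 0.107, 0.002]
force: [-0.2, 0.5, 0.1]
opening: 80.4
gripper_force: 0.0
```

>>> {"api": "play_rows", "payload": {
  "targets": [
    {"x": 0.006, "y": 0.0, "z": 0.0015, "ax": 0.0, "ay": 0.0, "az": 0.0},
    {"x": 0.006, "y": 0.0, "z": 0.0, "ax": 0.0, "ay": 0.0, "az": 0.0},
    {"x": 0.005, "y": 0.0, "z": 0.0, "ax": 0.0, "ay": 0.0, "az": 0.0},
    {"x": 0.005, "y": 0.0, "z": 0.0, "ax": 0.0, "ay": 0.0, "az": 0.0},
    {"x": 0.005, "y": 0.0, "z": 0.0, "ax": 0.0, "ay": 0.0, "az": 0.0}
  ]
}}

```text
time: 10.98
tool_pos: [548.5, -85.1, 19.6]
tcp_rot: [-3.138, -0.109, 0.01]
force: [-17.3, -0.1, 14.1]
opening: 79.9
gripper_force: 8.4
```

>>> {"api": "play_rows", "payload": {
  "targets": [
    {"x": 0.004, "y": 0.0, "z": 0.0, "ax": 0.0, "ay": 0.0, "az": 0.0},
    {"x": 0.004, "y": 0.0, "z": 0.0, "ax": 0.0, "ay": 0.0, "az": 0.0},
    {"x": 0.003, "y": 0.0, "z": 0.0, "ax": 0.0, "ay": 0.0, "az": 0.0},
    {"x": 0.002, "y": 0.0, "z": 0.0, "ax": 0.0, "ay": 0.0, "az": 0.0},
    {"x": 0.0, "y": 0.0, "z": 0.0, "ax": 0.0, "ay": 0.0, "az": 0.0}
  ]
}}

```text
time: 11.6
tool_pos: [561.3, -83.3, 19.6]
tcp_rot: [-3.136, -0.11, 0.01]
force: [-12.1, 3.8, 10.6]
opening: 80.1
gripper_force: 6.3
```

>>> {"api": "play_rows", "payload": {
  "targets": [
    {"x": 0.0, "y": 0.0, "z": -0.003, "ax": 0.0, "ay": 0.0, "az": 0.0},
    {"x": 0.002, "y": 0.0, "z": 0.0, "ax": 0.0, "ay": 0.0, "az": 0.0},
    {"x": 0.002, "y": 0.0, "z": 0.0, "ax": 0.0, "ay": 0.0, "az": 0.0},
    {"x": 0.001, "y": 0.0, "z": 0.0, "ax": 0.0, "ay": 0.0, "az": 0.0},
    {"x": 0.0, "y": 0.0, "z": 0.0, "ax": 0.0, "ay": 0.0, "az": 0.0}
  ]
}}

```text
time: 12.22
tool_pos: [567.2, -83.7, 21.8]
tcp_rot: [-3.138, -0.108, 0.008]
force: [-6.3, 2.1, 1.2]
opening: 80.0
gripper_force: 3.4
```

>>> {"api": "play_rows", "payload": {
  "targets": [
    {"x": 0.001, "y": 0.0, "z": 0.0, "ax": 0.0, "ay": 0.0, "az": 0.0},
    {"x": 0.001, "y": 0.0, "z": 0.0, "ax": 0.0, "ay": 0.0, "az": 0.0},
    {"x": 0.001, "y": 0.0, "z": 0.0, "ax": 0.0, "ay": 0.0, "az": 0.0},
    {"x": 0.001, "y": 0.0, "z": 0.0, "ax": 0.0, "ay": 0.0, "az": 0.0},
    {"x": 0.0, "y": 0.0, "z": 0.0, "ax": 0.0, "ay": 0.0, "az": 0.0}
  ]
}}

```text
time: 12.85
tool_pos: [571.1, -83.3, 21.8]
tcp_rot: [-3.138, -0.108, 0.008]
force: [-6.0, 2.8, 0.5]
opening: 80.1
gripper_force: 3.4
```

>>> {"api": "play_rows", "payload": {
  "targets": [
    {"x": 0.001, "y": 0.0, "z": 0.0, "ax": 0.0, "ay": 0.0, "az": 0.0},
    {"x": 0.001, "y": 0.0, "z": 0.0, "ax": 0.0, "ay": 0.0, "az": 0.0},
    {"x": 0.001, "y": 0.0, "z": 0.0, "ax": 0.0, "ay": 0.0, "az": 0.0},
    {"x": 0.001, "y": 0.0, "z": 0.0, "ax": 0.0, "ay": 0.0, "az": 0.0},
    {"x": 0.0, "y": 0.0, "z": 0.0, "ax": 0.0, "ay": 0.0, "az": 0.0}
  ]
}}

```text
time: 13.48
tool_pos: [573.9, -83.0, 21.7]
tcp_rot: [-3.138, -0.109, 0.012]
force: [-11.5, 1.9, 3.3]
opening: 80.3
gripper_force: 5.5
```

>>> {"api": "play_rows", "payload": {
  "targets": [
    {"x": 0.001, "y": 0.0, "z": 0.0, "ax": 0.0, "ay": 0.0, "az": 0.0},
    {"x": 0.001, "y": 0.0, "z": 0.0, "ax": 0.0, "ay": 0.0, "az": 0.0},
    {"x": 0.001, "y": 0.0, "z": 0.0, "ax": 0.0, "ay": 0.0, "az": 0.0},
    {"x": 0.0, "y": 0.0, "z": 0.0, "ax": 0.0, "ay": 0.0, "az": 0.0},
    {"x": 0.0, "y": 0.0, "z": 0.0, "ax": 0.0, "ay": 0.0, "az": 0.0}
  ]
}}

```text
time: 14.1
tool_pos: [574.2, -82.8, 21.1]
tcp_rot: [-3.138, -0.109, 0.02]
force: [-19.3, 0.6, 7.8]
opening: 80.3
gripper_force: 9.5
```

The sled is flush against the fence: the force climbed to 19 N with no further motion. I'll back off and look at the gauge with the wrist camera tilted.

>>> {"api": "play_rows", "payload": {
  "targets": [
    {"x": -0.015, "y": 0.0, "z": 0.0, "ax": 0.0, "ay": 0.0, "az": 0.0},
    {"x": -0.02, "y": 0.0, "z": -0.02, "ax": 0.0, "ay": 0.0, "az": 0.0},
    {"x": -0.02, "y": 0.0, "z": -0.04, "ax": 0.0, "ay": 0.0, "az": 0.0},
    {"x": -0.03, "y": -0.02, "z": -0.04, "ax": 0.0, "ay": 0.0, "az": 0.0},
    {"x": -0.03, "y": -0.03, "z": -0.04, "ax": 0.0, "ay": 0.0, "az": 0.0}
  ]
}}

```text
time: 14.72
tool_pos: [462.0, -41.7, 164.3]
tcp_rot: [3.14, 0.104, 0.002]
force: [0.8, 0.4, 0.1]
opening: 79.9
gripper_force: 0.0
```

>>> {"api": "play_rows", "payload": {
  "targets": [
    {"x": 0.0, "y": -0.03, "z": -0.04, "ax": 0.0, "ay": 0.0, "az": 0.0},
    {"x": 0.0, "y": -0.04, "z": -0.04, "ax": 0.0, "ay": 5.0, "az": 0.0},
    {"x": 0.0, "y": -0.03, "z": 0.0, "ax": 0.0, "ay": 8.0, "az": 0.0},
    {"x": 0.0, "y": 0.0, "z": 0.0, "ax": 0.0, "ay": 7.0, "az": 0.0},
    {"x": 0.0, "y": 0.0, "z": 0.0, "ax": 0.0, "ay": 0.0, "az": 0.0}
  ]
}}

```text
time: 15.35
tool_pos: [455.2, 41.7, 243.1]
tcp_rot: [-3.067, -0.135, -0.543]
force: [-0.1, -0.7, -1.1]
opening: 79.9
gripper_force: 0.0
```

Run:
```python
from h import *
import pickle
np.set_printoptions(precision=2,suppress=True)
o=bot.observe();print(o['time'],o['tool_pos'],o['tcp_rot'],o['force'],o['joints'])
im,P=snap('wrist','w6.png');pickle.dump(P,open('w6.pkl','wb'));print(proj(P,[628,135,70]),proj(P,[628,135,274]),ray(P,320,240))
```

```text
15.35 [455.19  41.68 243.07] [-3.07 -0.14 -0.54] [-0.11 -0.7  -1.06] [ 0.09 -0.28 -0.47  1.03  0.01  3.14]
[239.94  94.14] [ 102.45 -166.66] (array([486.68,  43.41, 391.29]), array([ 0.03,  0.01, -1.  ]))
```

View pics/w6.png

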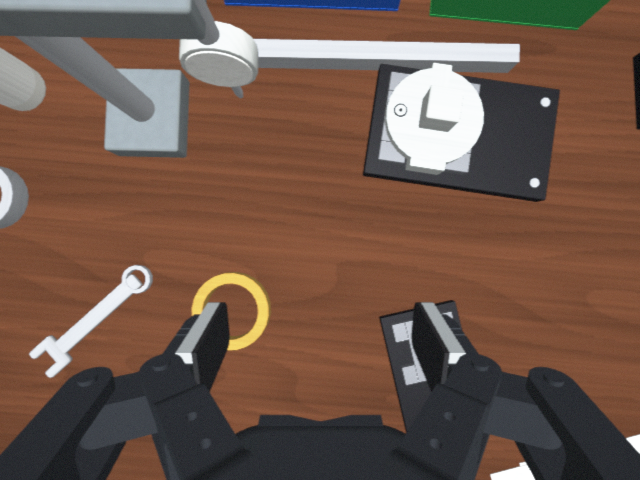

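The view shows the stylus tip at about (239,96), next to the dial at (219,53). The fence's near edge runs from (257,67) to (518,73). The sled corners are at (380,65), (558,90), (545,200) and (364,175), so the sled looks skewed with only its nose corner at the fence. I'll put numbers on this.

Run:
```python
from h import *
import pickle
np.set_printoptions(precision=2,suppress=True)
P=pickle.load(open('w6.pkl','rb'))
c=np.array([onz(P,u,v,16)[:2] for u,v in[(380,65),(559,89),(546,193),(366,170)]]);s=c.mean(0)
print(c.round(1).tolist(),s,[np.hypot(*(c[i]-c[i-1])) for i in range(4)])
y=c[0]-c[1]+c[3]-c[2];print('sled yaw',np.degrees(np.arctan2(-y[0],y[1])))
for z,a,b in[(24,(257,66),(519,59)),(24,(257,56),(519,62)),(0,(257,67),(519,73))]:
    A=onz(P,*a,z)[:2];B=onz(P,*b,z)[:2];d=A-B;print(z,A,B,'fence yaw',np.degrees(np.arctan2(-d[0],d[1])))
m=onz(P,400.5,110,40);print('mark',m)
im=cv2.imread('pics/w6.png');print(cv2.cvtColor(im,cv2.COLOR_BGR2GRAY)[84:104,228:250])
for z in(60,65,70):print(onz(P,239.5,96,z))
g=cv2.cvtColor(im,cv2.COLOR_BGR2GRAY)
for u in(300,340,500): print(u,g[30:84,u])
```

```text
[[697.7, -1.0], [687.6, -198.9], [571.8, -192.5], [579.7, 4.4]] [634.2  -97.01] [np.float64(118.06645308111891), np.float64(198.13453722659534), np.float64(116.04182880888627), np.float64(197.06548740690138)]
sled yaw -2.6042171528722533
24 [680.69 132.66] [ 712.5  -148.81] fence yaw 6.448010891750061
24 [691.71 133.73] [ 709.21 -149.04] fence yaw 3.542535928118267
0 [692.2  138.38] [ 710.92 -162.51] fence yaw 3.5596607212426354
mark [638.93 -23.15  40.  ]
[[147 148 148 148 150 150 145 148 148 145 147 145 144 146 142 140 133 123
  116 106  97  92]
 [149 149 149 148 150 149 148 146 147 141 144 137 132 132 119 114 105  97
   95  92  90  91]
 [134 142 138 139 132 130 133 128 128 122 122 122 116 101  97  94  96  94
   92  93  91  91]
 [ 98 103 104 109 106 105 109 109 109 112 114 118 112 101  90  92  91  91
   88  93  92  91]
 [ 86  87  91  94  98 101 101 103 106 108 111 116 117 109  93  87  89  90
   87  91  89  89]
 [ 91  89  87  91  99 103  99 102 102 103 109 113 117 114  98  90  87  87
   88  88  86  87]
 [ 91  93  92  92  93  99 101  99 103 105 105 109 116 119 107  92  90  91
   90  
[... 1262 characters left out ...]
5.  ]
[626.18 135.24  70.  ]
300 [ 90  89  91  89  92  90  89  86  93 138 231 237 238 238 238 236 237 237
 236 235 234 236 237 239 238 237 234 197 126 105 103 104 105 101 107 105
 103 105  98  87  87  87  87  93  91  90  89  96  91  95  94  97  90  89]
340 [ 91  91  86  88  92  93  89  94  92 100 160 229 237 238 239 236 235 235
 236 236 234 233 237 241 239 237 236 230 158 108 106 103 108 106 106 106
 102 103 103 101  93  91  90  90  88  91  87  91  93  97  96  95  96  97]
500 [ 83  90  85  86  84  84  79  76  80  82  82  79  85 134 229 235 233 235
 237 237 237 234 234 232 232 232 234 234 236 237 235 195 123 104 102 103
 103 104 101 100  99 104  97  94  93  93  91  94  91  92  82  60  49  47]
```

The sled's yaw is −2.6° against the fence's 3.55°, so it is pivoted with only the nose corner touching. I'll untilt, turn the tool 90°, close the fingers and push the tail in.

>>> {"api": "play_rows", "payload": {
  "targets": [
    {"x": 0.0, "y": 0.01, "z": 0.0, "ax": 0.0, "ay": -10.0, "az": 0.0},
    {"x": 0.0, "y": 0.01, "z": 0.0, "ax": 0.0, "ay": -10.0, "az": 0.0},
    {"x": 0.0, "y": 0.0, "z": 0.0, "ax": 0.0, "ay": 0.0, "az": -8.0},
    {"x": 0.0, "y": 0.0, "z": 0.0, "ax": 0.0, "ay": 0.0, "az": -10.0},
    {"x": 0.0, "y": 0.0, "z": 0.0, "ax": 0.0, "ay": 0.0, "az": -10.0}
  ],
  "grip": 0.0
}}

```text
time: 16.02
tool_pos: [460.6, 21.4, 242.3]
tcp_rot: [-3.001, -0.9, 0.002]
force: [-0.4, -0.3, 0.4]
opening: -0.1
gripper_force: 0.0
```

>>> {"api": "play_rows", "payload": {
  "targets": [
    {"x": 0.0, "y": 0.0, "z": 0.0, "ax": 0.0, "ay": 0.0, "az": -10.0},
    {"x": 0.0, "y": 0.0, "z": 0.0, "ax": 0.0, "ay": 0.0, "az": -10.0},
    {"x": 0.0, "y": 0.0, "z": 0.0, "ax": 0.0, "ay": 0.0, "az": -10.0},
    {"x": 0.0, "y": 0.0, "z": 0.0, "ax": 0.0, "ay": 0.0, "az": -10.0},
    {"x": 0.0, "y": 0.0, "z": 0.0, "ax": 0.0, "ay": 0.0, "az": -10.0}
  ]
}}

```text
time: 16.65
tool_pos: [460.3, 21.5, 242.7]
tcp_rot: [-2.34, -2.085, -0.005]
force: [-0.1, 0.0, -0.1]
opening: 0.1
gripper_force: 0.0
```

>>> {"api": "play_rows", "payload": {
  "targets": [
    {"x": -0.03, "y": 0.01, "z": 0.02, "ax": 0.0, "ay": 0.0, "az": -10.0},
    {"x": -0.04, "y": 0.01, "z": 0.03, "ax": 0.0, "ay": 0.0, "az": 0.0},
    {"x": -0.05, "y": 0.01, "z": 0.03, "ax": 0.0, "ay": 0.0, "az": 0.0},
    {"x": -0.05, "y": 0.01, "z": 0.03, "ax": 0.0, "ay": 0.0, "az": 0.0},
    {"x": 0.0, "y": 0.0, "z": 0.0, "ax": 0.0, "ay": 0.0, "az": 0.0}
  ]
}}

```text
time: 17.27
tool_pos: [502.8, -149.6, 128.0]
tcp_rot: [-2.158, -2.267, -0.003]
force: [-1.1, -0.7, -0.1]
opening: -0.0
gripper_force: 0.0
```

>>> {"api": "play_rows", "payload": {
  "targets": [
    {"x": -0.02, "y": 0.02, "z": 0.02, "ax": 0.0, "ay": 0.0, "az": -0.7},
    {"x": 0.0, "y": 0.012, "z": 0.03, "ax": 0.0, "ay": 0.0, "az": 0.0},
    {"x": 0.0, "y": 0.0, "z": 0.03, "ax": 0.0, "ay": 0.0, "az": 0.0},
    {"x": 0.0, "y": 0.0, "z": 0.01, "ax": 0.0, "ay": 0.0, "az": 0.0},
    {"x": 0.0, "y": 0.0, "z": 0.0, "ax": 0.0, "ay": 0.0, "az": 0.0}
  ]
}}

```text
time: 17.9
tool_pos: [535.9, -163.5, 41.2]
tcp_rot: [-2.141, -2.289, -0.008]
force: [0.7, 0.1, -0.3]
opening: 0.1
gripper_force: 0.0
```

>>> {"api": "play_rows", "payload": {
  "targets": [
    {"x": 0.0, "y": 0.0, "z": 0.004, "ax": 0.0, "ay": 0.0, "az": 0.0},
    {"x": 0.0, "y": 0.0, "z": 0.003, "ax": 0.0, "ay": 0.0, "az": 0.0},
    {"x": 0.0, "y": 0.0, "z": 0.003, "ax": 0.0, "ay": 0.0, "az": 0.0},
    {"x": 0.0, "y": 0.0, "z": 0.0, "ax": 0.0, "ay": 0.0, "az": 0.0},
    {"x": 0.0, "y": 0.0, "z": 0.0, "ax": 0.0, "ay": 0.0, "az": 0.0}
  ]
}}

```text
time: 18.52
tool_pos: [535.6, -163.8, 31.3]
tcp_rot: [-2.142, -2.29, -0.009]
force: [0.5, 0.3, 0.2]
opening: -0.1
gripper_force: 0.0
```

>>> {"api": "play_rows", "payload": {
  "targets": [
    {"x": 0.0, "y": 0.0, "z": 0.003, "ax": 0.0, "ay": 0.0, "az": 0.0},
    {"x": 0.0, "y": 0.0, "z": 0.003, "ax": 0.0, "ay": 0.0, "az": 0.0},
    {"x": 0.0, "y": 0.0, "z": 0.0, "ax": 0.0, "ay": 0.0, "az": 0.0},
    {"x": 0.0, "y": 0.0, "z": 0.0, "ax": 0.0, "ay": 0.0, "az": 0.0},
    {"x": 0.0, "y": 0.0, "z": 0.0, "ax": 0.0, "ay": 0.0, "az": 0.0}
  ]
}}

```text
time: 19.15
tool_pos: [535.7, -163.8, 25.3]
tcp_rot: [-2.142, -2.29, -0.009]
force: [-0.2, -1.1, -0.1]
opening: -0.1
gripper_force: 0.0
```

>>> {"api": "play_rows", "payload": {
  "targets": [
    {"x": 0.0, "y": 0.0, "z": 0.003, "ax": 0.0, "ay": 0.0, "az": 0.0},
    {"x": 0.0, "y": 0.003, "z": 0.001, "ax": 0.0, "ay": 0.0, "az": 0.0},
    {"x": 0.0, "y": 0.006, "z": 0.0, "ax": 0.0, "ay": 0.0, "az": 0.0},
    {"x": 0.0, "y": 0.006, "z": 0.0, "ax": 0.0, "ay": 0.0, "az": 0.0},
    {"x": 0.0, "y": 0.0, "z": 0.0, "ax": 0.0, "ay": 0.0, "az": 0.0}
  ]
}}

```text
time: 19.77
tool_pos: [551.3, -162.7, 21.2]
tcp_rot: [-2.142, -2.29, -0.009]
force: [0.1, 0.5, 0.9]
opening: 0.4
gripper_force: 0.0
```

>>> {"api": "play_rows", "payload": {
  "targets": [
    {"x": 0.0, "y": 0.003, "z": 0.0, "ax": 0.0, "ay": 0.0, "az": 0.0},
    {"x": 0.0, "y": 0.003, "z": 0.0, "ax": 0.0, "ay": 0.0, "az": 0.0},
    {"x": 0.0, "y": 0.003, "z": 0.0, "ax": 0.0, "ay": 0.0, "az": 0.0},
    {"x": 0.0, "y": 0.003, "z": 0.0, "ax": 0.0, "ay": 0.0, "az": 0.0},
    {"x": 0.0, "y": 0.0, "z": 0.0, "ax": 0.0, "ay": 0.0, "az": 0.0}
  ]
}}

```text
time: 20.4
tool_pos: [560.7, -163.2, 20.8]
tcp_rot: [-2.143, -2.287, -0.001]
force: [-5.7, -5.3, 2.1]
opening: -0.4
gripper_force: 3.2
```

>>> {"api": "play_rows", "payload": {
  "targets": [
    {"x": 0.0, "y": 0.003, "z": 0.0, "ax": 0.0, "ay": 0.0, "az": 0.0},
    {"x": 0.0, "y": 0.003, "z": 0.0, "ax": 0.0, "ay": 0.0, "az": 0.0},
    {"x": 0.0, "y": 0.002, "z": 0.0, "ax": 0.0, "ay": 0.0, "az": 0.0},
    {"x": 0.0, "y": 0.002, "z": 0.0, "ax": 0.0, "ay": 0.0, "az": 0.0},
    {"x": 0.0, "y": 0.0, "z": 0.0, "ax": 0.0, "ay": 0.0, "az": 0.0}
  ]
}}

```text
time: 21.02
tool_pos: [570.7, -162.4, 20.8]
tcp_rot: [-2.143, -2.288, -0.002]
force: [-5.5, -5.7, 1.1]
opening: 0.1
gripper_force: 3.1
```

>>> {"api": "play_rows", "payload": {
  "targets": [
    {"x": 0.0, "y": 0.001, "z": 0.0, "ax": 0.0, "ay": 0.0, "az": 0.0},
    {"x": 0.0, "y": 0.001, "z": 0.0, "ax": 0.0, "ay": 0.0, "az": 0.0},
    {"x": 0.0, "y": 0.001, "z": 0.0, "ax": 0.0, "ay": 0.0, "az": 0.0},
    {"x": 0.0, "y": 0.001, "z": 0.0, "ax": 0.0, "ay": 0.0, "az": 0.0},
    {"x": 0.0, "y": 0.0, "z": 0.0, "ax": 0.0, "ay": 0.0, "az": 0.0}
  ]
}}

```text
time: 21.65
tool_pos: [573.5, -162.4, 20.7]
tcp_rot: [-2.142, -2.286, 0.001]
force: [-9.5, -4.7, 4.5]
opening: -0.0
gripper_force: 5.5
```

>>> {"api": "play_rows", "payload": {
  "targets": [
    {"x": 0.0, "y": 0.001, "z": 0.0, "ax": 0.0, "ay": 0.0, "az": 0.0},
    {"x": 0.0, "y": 0.001, "z": 0.0, "ax": 0.0, "ay": 0.0, "az": 0.0},
    {"x": 0.0, "y": 0.001, "z": 0.0, "ax": 0.0, "ay": 0.0, "az": 0.0},
    {"x": 0.0, "y": 0.0, "z": 0.0, "ax": 0.0, "ay": 0.0, "az": 0.0},
    {"x": 0.0, "y": 0.0, "z": 0.0, "ax": 0.0, "ay": 0.0, "az": 0.0}
  ]
}}

```text
time: 22.28
tool_pos: [573.9, -162.3, 20.6]
tcp_rot: [-2.141, -2.283, 0.007]
force: [-18.0, -5.6, 11.1]
opening: -0.0
gripper_force: 10.7
```

>>> {"api": "play_rows", "payload": {
  "targets": [
    {"x": 0.0, "y": -0.015, "z": 0.0, "ax": 0.0, "ay": 0.0, "az": 0.0},
    {"x": 0.0, "y": -0.03, "z": -0.03, "ax": 0.0, "ay": 0.0, "az": 0.0},
    {"x": -0.03, "y": 0.0, "z": -0.04, "ax": 0.0, "ay": 0.0, "az": 0.0},
    {"x": -0.04, "y": 0.0, "z": -0.04, "ax": 0.0, "ay": 0.0, "az": 0.0},
    {"x": -0.03, "y": 0.04, "z": -0.03, "ax": 0.0, "ay": 0.0, "az": 0.0}
  ],
  "grip": 0.06
}}

```text
time: 22.9
tool_pos: [580.7, -263.7, 163.5]
tcp_rot: [-2.146, -2.289, -0.01]
force: [2.1, -0.5, 0.4]
opening: 59.9
gripper_force: 0.0
```

>>> {"api": "play_rows", "payload": {
  "targets": [
    {"x": 0.0, "y": 0.04, "z": 0.0, "ax": 0.0, "ay": 0.0, "az": 0.0},
    {"x": 0.0, "y": 0.04, "z": 0.0, "ax": 0.0, "ay": 0.0, "az": 0.0},
    {"x": 0.0, "y": 0.02, "z": 0.0, "ax": 0.0, "ay": 0.0, "az": 0.0},
    {"x": 0.0, "y": 0.0, "z": 0.0, "ax": 0.0, "ay": 0.0, "az": 0.0},
    {"x": 0.0, "y": 0.0, "z": 0.0, "ax": 0.0, "ay": 0.0, "az": 0.0}
  ]
}}

```text
time: 23.52
tool_pos: [680.5, -255.3, 160.2]
tcp_rot: [-2.142, -2.289, -0.008]
force: [0.1, -0.2, -0.9]
opening: 59.8
gripper_force: 0.0
```

```bash
cat > sl.py <<'E'
from h import *
import sys,pickle
np.set_printoptions(precision=2,suppress=True)
o=bot.observe();print(o['time'],o['tool_pos'],o['tcp_rot'],o['force'])
def measure(n,f):
    im,P=snap(n,f);pickle.dump(P,open(f+'.pkl','wb'))
    g=im.max(2);dark=((g<75)&(im.astype(int).max(2)-im.min(2)<25)).astype(np.uint8)
    dark=cv2.morphologyEx(dark,cv2.MORPH_CLOSE,np.ones((5,5)))
    cs,_=cv2.findContours(dark,0,1)
    for c in sorted(cs,key=cv2.contourArea)[::-1][:4]:
        r=cv2.minAreaRect(c);w=np.array([onz(P,*q,16)[:2] for q in cv2.boxPoints(r)])
        e=w-np.roll(w,1,0);L=np.hypot(*e.T);k=np.argmax(L);d=e[k]*np.sign(e[k][1]);print(n,'area',cv2.contourArea(c),w.mean(0),L,'yaw',np.degrees(np.arctan2(-d[0],d[1])),np.round(cv2.boxPoints(r)).astype(int).tolist())
    return im,P
for n in sys.argv[1:]: measure(n,f"m{o['time']:.1f}{n}.png")
E
python3 sl.py top wrist
```

```text
23.525 [ 680.51 -255.3   160.23] [-2.14 -2.29 -0.01] [ 0.09 -0.24 -0.92]
top area 10165.5 [446.07 -33.88] [ 435.31 1151.94  476.23 1143.61] yaw 83.74556029727104 [[203, 469], [263, 72], [420, 96], [360, 493]]
top area 4460.0 [1011.45  -58.72] [1872.87   33.81 1877.66   33.47] yaw 0.08869293098630285 [[15, 85], [15, 75], [639, 85], [639, 96]]
top area 3461.5 [ 283.05 -630.54] [337.54  91.54 337.59  89.08] yaw 89.67807658007301 [[505, 276], [537, 276], [540, 397], [508, 398]]
top area 196.5 [625.89 220.25] [ 97.62 155.22  98.09 154.14] yaw 27.745378327041905 [[196, 207], [244, 184], [258, 213], [210, 237]]
wrist area 55220.5 [ 691.12 -409.94] [253.39 545.86 253.88 683.28] yaw -86.2463405669741 [[0, 267], [639, 267], [639, 479], [0, 479]]
wrist area 19727.0 [ 645.58 -141.63] [ 95.24 121.99  94.76 136.91] yaw -86.19112026235283 [[192, 0], [371, 0], [371, 144], [192, 144]]
wrist area 35.0 [ 455.06 -108.7 ] [3.67 5.45 3.66 5.47] yaw -86.1765545789711 [[0, 0], [8, 0], [8, 6], [0, 6]]
wrist area 3.0 [ 673.43 -173.89] [2.81 3.94 2.8  3.95] yaw -34.50623548510472 [[314, 127], [317, 122], [320, 125], [317, 129]]
```

The sled is now flush: the tail view gives a yaw of about 3.8° against the fence's 3.6°, and the centre is within 2 mm of 62 mm from the face. Next I'll go behind the tail with two open fingers and push along the fence.

>>> {"api": "play_rows", "payload": {
  "targets": [
    {"x": 0.0, "y": -0.027, "z": 0.02, "ax": 0.0, "ay": 0.0, "az": 0.0},
    {"x": 0.022, "y": 0.0, "z": 0.04, "ax": 0.0, "ay": 0.0, "az": 0.0},
    {"x": 0.0, "y": 0.0, "z": 0.04, "ax": 0.0, "ay": 0.0, "az": 0.0},
    {"x": 0.0, "y": 0.0, "z": 0.025, "ax": 0.0, "ay": 0.0, "az": 0.0},
    {"x": 0.0, "y": 0.0, "z": 0.013, "ax": 0.0, "ay": 0.0, "az": 0.0}
  ]
}}

```text
time: 24.25
tool_pos: [651.2, -234.0, 21.5]
tcp_rot: [-2.142, -2.288, -0.008]
force: [-1.3, 0.0, 0.1]
opening: 60.1
gripper_force: 0.0
```

>>> {"api": "play_rows", "payload": {
  "targets": [
    {"x": 0.0, "y": 0.0, "z": 0.0, "ax": 0.0, "ay": 0.0, "az": 0.0},
    {"x": 0.01, "y": 0.0, "z": 0.0, "ax": 0.0, "ay": 0.0, "az": 0.0},
    {"x": 0.01, "y": 0.0, "z": 0.0, "ax": 0.0, "ay": 0.0, "az": 0.0},
    {"x": 0.01, "y": 0.0, "z": 0.0, "ax": 0.0, "ay": 0.0, "az": 0.0},
    {"x": 0.005, "y": 0.0, "z": 0.0, "ax": 0.0, "ay": 0.0, "az": 0.0}
  ]
}}

```text
time: 24.88
tool_pos: [650.4, -198.3, 23.3]
tcp_rot: [-2.142, -2.291, -0.008]
force: [0.6, -6.7, -0.1]
opening: 59.8
gripper_force: 3.0
```

>>> {"api": "play_rows", "payload": {
  "targets": [
    {"x": 0.01, "y": 0.0, "z": 0.0, "ax": 0.0, "ay": 0.0, "az": 0.0},
    {"x": 0.012, "y": 0.0, "z": 0.0, "ax": 0.0, "ay": 0.0, "az": 0.0},
    {"x": 0.012, "y": 0.0005, "z": 0.0, "ax": 0.0, "ay": 0.0, "az": 0.0},
    {"x": 0.012, "y": 0.0, "z": 0.0, "ax": 0.0, "ay": 0.0, "az": 0.0},
    {"x": 0.012, "y": 0.0, "z": 0.0, "ax": 0.0, "ay": 0.0, "az": 0.0}
  ]
}}

```text
time: 25.5
tool_pos: [647.0, -143.5, 23.9]
tcp_rot: [-2.147, -2.291, -0.003]
force: [-0.7, -8.8, 0.5]
opening: 60.1
gripper_force: 3.2
```

>>> {"api": "play_rows", "payload": {
  "targets": [
    {"x": 0.012, "y": 0.0005, "z": 0.0, "ax": 0.0, "ay": 0.0, "az": 0.0},
    {"x": 0.012, "y": 0.0, "z": 0.0, "ax": 0.0, "ay": 0.0, "az": 0.0},
    {"x": 0.012, "y": 0.0, "z": 0.0, "ax": 0.0, "ay": 0.0, "az": 0.0},
    {"x": 0.01, "y": 0.0, "z": 0.0, "ax": 0.0, "ay": 0.0, "az": 0.0},
    {"x": 0.006, "y": 0.0, "z": 0.0, "ax": 0.0, "ay": 0.0, "az": 0.0}
  ]
}}

```text
time: 26.12
tool_pos: [643.8, -91.4, 24.1]
tcp_rot: [-2.146, -2.291, -0.002]
force: [-1.3, -8.4, 1.1]
opening: 60.4
gripper_force: 3.5
```

>>> {"api": "play_rows", "payload": {
  "targets": [
    {"x": -0.015, "y": 0.0, "z": 0.0, "ax": 0.0, "ay": 0.0, "az": 0.0},
    {"x": -0.01, "y": 0.0, "z": -0.03, "ax": 0.0, "ay": 0.0, "az": 0.0},
    {"x": 0.0, "y": -0.03, "z": -0.055, "ax": 0.0, "ay": 0.0, "az": 0.0},
    {"x": 0.0, "y": -0.045, "z": -0.055, "ax": 0.0, "ay": 0.0, "az": 0.0},
    {"x": 0.0, "y": -0.042, "z": -0.055, "ax": 0.0, "ay": 0.0, "az": 0.0}
  ]
}}

```text
time: 26.75
tool_pos: [537.3, -123.5, 207.9]
tcp_rot: [-2.142, -2.289, -0.009]
force: [0.7, -0.5, 0.9]
opening: 60.1
gripper_force: 0.0
```

>>> {"api": "play_rows", "payload": {
  "targets": [
    {"x": 0.04, "y": 0.0, "z": 0.0, "ax": 0.0, "ay": 0.0, "az": 0.0},
    {"x": 0.05, "y": 0.0, "z": 0.0, "ax": 0.0, "ay": 0.0, "az": 0.0},
    {"x": 0.05, "y": 0.0, "z": 0.0, "ax": 0.0, "ay": 0.0, "az": 0.0},
    {"x": 0.0, "y": 0.0, "z": 0.0, "ax": 0.0, "ay": 0.0, "az": 0.0},
    {"x": 0.0, "y": 0.0, "z": 0.0, "ax": 0.0, "ay": 0.0, "az": 0.0}
  ]
}}

```text
time: 27.38
tool_pos: [529.3, 16.4, 207.6]
tcp_rot: [-2.142, -2.29, -0.008]
force: [0.7, -0.3, 0.6]
opening: 60.3
gripper_force: 0.0
```

Run:
```python
from h import *
import pickle
np.set_printoptions(precision=1,suppress=True)
o=bot.observe();print(o['time'],o['tool_pos'],o['tcp_rot'])
im,P=snap('wrist','w7.png');pickle.dump(P,open('w7.pkl','wb'))
for p in([627,136,66],[633,88,40],[627,136,270],[700,0,24]):print(proj(P,p))
```

```text
27.375 [529.3  16.4 207.6] [-2.1 -2.3 -0. ]
[465.8  80.2]
[449.  147.8]
[996.2 -98.2]
[495.7 246.5]
```

View pics/w7.png

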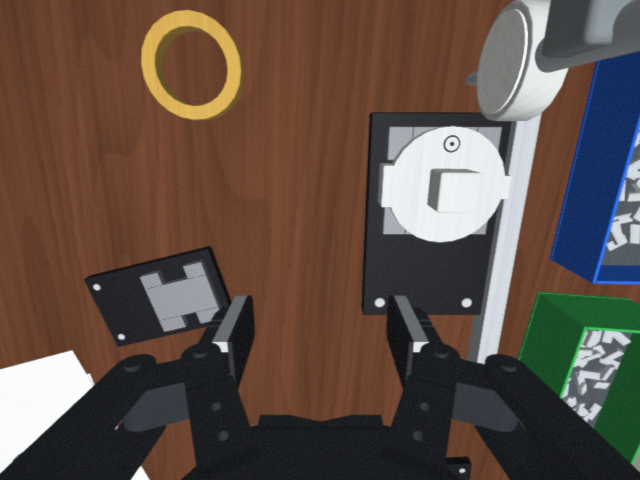

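The view shows the stylus tip at about (469,79) beside the dial, and the mark at (452,144). The slab corners are near (371,113), (363,313) and (480,314), with the fence running (518,122)–(470,362). I'll measure these.

```bash
cat > meas.py <<'E'
from h import *
import pickle
np.set_printoptions(precision=1,suppress=True)
def yawline(A,B):
    d=A-B;d=d*np.sign(d[1]);return np.degrees(np.arctan2(-d[0],d[1]))
if __name__=='__main__':
    P=pickle.load(open('w7.pkl','rb'));im=cv2.imread('pics/w7.png');g=cv2.cvtColor(im,cv2.COLOR_BGR2GRAY).astype(float);g=cv2.GaussianBlur(g,(3,3),0)
    e=[]
    for v in range(125,305,10):
        d=-np.diff(g[v,355:382]);e.append((355.5+d.argmax(),v))
    w=np.array([onz(P,*q,16)[:2] for q in e]);k=np.polyfit(w[:,1],w[:,0],1);print('left edge yaw',np.degrees(np.arctan(-k[0])),'x at y=0',k[1],'res',np.abs(np.polyval(k,w[:,1])-w[:,0]).max())
    # fence: bright top start
    f=[]
    for v in range(130,350,10):
        r=g[v,460:560];i=np.argmax(np.diff(r));f.append((460.5+i,v))
    w=np.array([onz(P,*q,24)[:2] for q in f]);k2=np.polyfit(w[:,1],w[:,0],1)
    for _ in range(3):
        r=abs(np.polyval(k2,w[:,1])-w[:,0]);ok=r<=max(1,np.median(r)*2);k2=np.polyfit(w[ok,1],w[ok,0],1)
    print('fence yaw',np.degrees(np.arctan(-k2[0])),'x at y=0',k2[1],ok.sum(),'width',(k2[1]-k[1])*np.cos(np.arctan(k2[0])))
    m=g[132:156,440:464];dk=np.maximum(0,120-m);v,u=np.mgrid[132:156,440:464];u,v=(dk*u).sum()/dk.sum(),(dk*v).sum()/dk.sum();mk=onz(P,u,v,40);print('mark',u,v,mk)
    print(g[66:94,458:486].astype(int))
    for z in(60,65,70):print(z,onz(P,469,79,z))
E
python3 meas.py
```

```text
left edge yaw 3.7661340721878567 x at y=0 574.0116020526609 res 0.4563812345579663
fence yaw 3.6894143124551264 x at y=0 700.0666916577144 19 width 125.79384344627886
mark 451.5401901469317 143.4943820224719 [634.4  91.6  40. ]
[[ 77  75  75  75  74  73  74  74  74  75  75  76  75  75  76  77  78  78
   79  83  97 112 120 121 122 122 123 123]
 [ 78  75  74  74  74  74  74  74  74  75  76  76  74  74  76  78  79  79
   79  85  99 114 120 121 122 123 123 123]
 [ 77  76  75  74  74  74  73  73  74  74  75  76  75  75  76  78  78  78
   79  87 102 115 121 122 123 123 123 123]
 [ 77  76  75  74  73  73  73  74  74  74  75  76  75  75  76  76  77  78
   80  89 105 117 122 123 123 123 122 122]
 [ 78  76  74  73  72  73  74  74  75  75  75  75  75  75  76  76  78  79
   83  93 108 119 122 123 123 122 120 120]
 [ 78  76  74  72  72  73  75  74  74  75  75  76  76  76  77  79  81  83
   88 100 112 120 122 122 122 122 120 119]
 [ 76  75  74  73  73  75  75  74  74  75  76  76  76  79  82  85  88  90
   94 105 116 120 121 122 122 120 119 119]
 [ 74  74  75  73  74  75  75  74  74  76  77  78  81
[... 1773 characters left out ...]
82
   93 108 117 121 123 123 122 122 121 120]
 [ 73  74  74  74  74  75  76  77  75  75  74  75  77  78  77  78  78  82
   94 109 118 121 123 123 122 122 121 120]
 [ 73  73  74  74  75  75  76  77  75  74  74  75  77  77  76  78  78  81
   93 108 118 121 122 122 122 121 121 121]
 [ 72  72  73  74  75  75  76  76  75  74  74  76  77  77  77  78  79  80
   90 105 116 121 122 122 122 122 120 121]
 [ 72  72  73  74  75  75  75  75  74  74  75  76  77  78  79  79  79  81
   89 104 116 121 122 123 124 123 121 120]
 [ 73  73  73  73  74  75  75  74  74  75  75  76  77  79  79  79  79  80
   89 104 117 122 123 123 124 124 122 120]]
60 [631.5 137.9  60. ]
65 [629.5 137.1  65. ]
70 [627.6 136.3  70. ]
```

Run:
```python
from h import *
import pickle
np.set_printoptions(precision=2,suppress=True)
R6=ray(pickle.load(open('w6.pkl','rb')),239.5,96);R7=ray(pickle.load(open('w7.pkl','rb')),467,80.5)
A=[];b=[]
for c,d in(R6,R7):
    d=d/np.linalg.norm(d);M=np.eye(3)-np.outer(d,d);A.append(M);b.append(M@c)
p=np.linalg.solve(sum(A),sum(b));print('tip',p,[np.linalg.norm(M@p-q) for M,q in zip(A,b)])
m=np.array([634.4,91.6]);th=np.radians(3.7);x=np.array([np.cos(th),np.sin(th)]);y=np.array([-x[1],x[0]]);
d=p[:2]-m;print('along',d@y,'across',d@x,'fence dist tip',(700.07-np.tan(th)*p[1]-p[0])*np.cos(th),'mark',(700.07-np.tan(th)*m[1]-m[0])*np.cos(th))
P=pickle.load(open('w7.pkl','rb'))
for z in (62,66,70): q=onz(P,467,80.5,z)[:2];print(z,q,(q-m)@y,(q-m)@x)
```

```text
tip [626.52 135.38  69.44] [np.float64(0.09099595809659983), np.float64(0.09099595809638694)]
along 44.1977472345052 across -5.042087879035441 fence dist tip 64.66404709499855 mark 59.621959215963095
62 [629.45 136.46] 45.09011944694026 -2.0472329626123984
66 [627.92 135.87] 44.59247765232075 -3.609451588535891
70 [626.39 135.27] 44.09483585770125 -5.171670214459498
```

>>> {"api": "play_rows", "payload": {
  "targets": [
    {"x": -0.05, "y": 0.0, "z": 0.0, "ax": 0.0, "ay": 0.0, "az": 0.0},
    {"x": -0.05, "y": 0.0, "z": 0.0, "ax": 0.0, "ay": 0.0, "az": 0.0},
    {"x": -0.045, "y": 0.03, "z": 0.0, "ax": 0.0, "ay": 0.0, "az": 0.0},
    {"x": 0.0, "y": 0.045, "z": 0.05, "ax": 0.0, "ay": 0.0, "az": 0.0},
    {"x": 0.0, "y": 0.042, "z": 0.055, "ax": 0.0, "ay": 0.0, "az": 0.0}
  ]
}}

```text
time: 28.05
tool_pos: [650.0, -123.0, 109.8]
tcp_rot: [-2.148, -2.287, -0.011]
force: [0.8, -0.1, 0.2]
opening: 59.9
gripper_force: 0.0
```

>>> {"api": "play_rows", "payload": {
  "targets": [
    {"x": 0.0, "y": 0.0, "z": 0.045, "ax": 0.0, "ay": 0.0, "az": 0.0},
    {"x": 0.0, "y": 0.0, "z": 0.028, "ax": 0.0, "ay": 0.0, "az": 0.0},
    {"x": 0.0, "y": 0.0, "z": 0.006, "ax": 0.0, "ay": 0.0, "az": 0.0},
    {"x": 0.0, "y": 0.0, "z": 0.0, "ax": 0.0, "ay": 0.0, "az": 0.0},
    {"x": 0.0, "y": 0.0, "z": 0.0, "ax": 0.0, "ay": 0.0, "az": 0.0}
  ]
}}

```text
time: 28.68
tool_pos: [649.3, -119.9, 33.2]
tcp_rot: [-2.144, -2.291, -0.011]
force: [0.6, -0.5, 0.3]
opening: 60.0
gripper_force: 0.0
```

>>> {"api": "play_rows", "payload": {
  "targets": [
    {"x": 0.0, "y": -0.004, "z": 0.01, "ax": 0.0, "ay": 0.0, "az": 0.0},
    {"x": 0.008, "y": 0.0, "z": 0.0, "ax": 0.0, "ay": 0.0, "az": 0.0},
    {"x": 0.01, "y": 0.0, "z": 0.0, "ax": 0.0, "ay": 0.0, "az": 0.0},
    {"x": 0.01, "y": 0.0, "z": 0.0, "ax": 0.0, "ay": 0.0, "az": 0.0},
    {"x": 0.008, "y": 0.0, "z": 0.0, "ax": 0.0, "ay": 0.0, "az": 0.0}
  ]
}}

```text
time: 29.3
tool_pos: [642.0, -84.1, 21.8]
tcp_rot: [-2.144, -2.292, -0.005]
force: [0.6, -6.7, -2.3]
opening: 59.8
gripper_force: 3.3
```

>>> {"api": "play_rows", "payload": {
  "targets": [
    {"x": 0.006, "y": 0.0, "z": 0.0, "ax": 0.0, "ay": 0.0, "az": 0.0},
    {"x": 0.006, "y": 0.0, "z": 0.0, "ax": 0.0, "ay": 0.0, "az": 0.0},
    {"x": 0.006, "y": 0.0, "z": 0.0, "ax": 0.0, "ay": 0.0, "az": 0.0},
    {"x": 0.006, "y": 0.0, "z": 0.0, "ax": 0.0, "ay": 0.0, "az": 0.0},
    {"x": 0.0, "y": 0.0, "z": 0.0, "ax": 0.0, "ay": 0.0, "az": 0.0}
  ]
}}

```text
time: 29.92
tool_pos: [640.5, -59.9, 22.2]
tcp_rot: [-2.144, -2.292, -0.006]
force: [-1.1, -4.5, -0.4]
opening: 59.6
gripper_force: 1.8
```

>>> {"api": "play_rows", "payload": {
  "targets": [
    {"x": -0.015, "y": 0.0, "z": 0.0, "ax": 0.0, "ay": 0.0, "az": 0.0},
    {"x": -0.01, "y": 0.0, "z": -0.03, "ax": 0.0, "ay": 0.0, "az": 0.0},
    {"x": 0.0, "y": -0.03, "z": -0.05, "ax": 0.0, "ay": 0.0, "az": 0.0},
    {"x": 0.0, "y": -0.04, "z": -0.055, "ax": 0.0, "ay": 0.0, "az": 0.0},
    {"x": 0.0, "y": -0.036, "z": -0.05, "ax": 0.0, "ay": 0.0, "az": 0.0}
  ]
}}

```text
time: 30.55
tool_pos: [538.4, -93.0, 203.6]
tcp_rot: [-2.142, -2.29, -0.009]
force: [1.4, -0.3, 0.3]
opening: 60.1
gripper_force: 0.0
```

>>> {"api": "play_rows", "payload": {
  "targets": [
    {"x": 0.03, "y": 0.0, "z": 0.0, "ax": 0.0, "ay": 0.0, "az": 0.0},
    {"x": 0.04, "y": 0.0, "z": 0.0, "ax": 0.0, "ay": 0.0, "az": 0.0},
    {"x": 0.038, "y": 0.0, "z": 0.0, "ax": 0.0, "ay": 0.0, "az": 0.0},
    {"x": 0.0, "y": 0.0, "z": 0.0, "ax": 0.0, "ay": 0.0, "az": 0.0},
    {"x": 0.0, "y": 0.0, "z": 0.0, "ax": 0.0, "ay": 0.0, "az": 0.0}
  ]
}}

```text
time: 31.18
tool_pos: [532.4, 14.6, 203.1]
tcp_rot: [-2.142, -2.29, -0.009]
force: [-0.2, 0.0, -0.1]
opening: 59.5
gripper_force: 0.0
```

```bash
cat > m8.py <<'E'
from h import *
import pickle,sys
np.set_printoptions(precision=2,suppress=True)
f=sys.argv[1];est=[float(a) for a in sys.argv[2:4]]
o=bot.observe();print(o['time'],o['tool_pos'],o['tcp_rot'])
im,P=snap('wrist',f+'.png');pickle.dump(P,open(f+'.pkl','wb'))
g=cv2.GaussianBlur(cv2.cvtColor(im,cv2.COLOR_RGB2GRAY).astype(np.float32),(3,3),0)
u0,v0=proj(P,est+[40]).round().astype(int);print('expect mark',u0,v0,'tip',proj(P,[628,135.8,66]))
# mark: dark dot inside bright disc
a,b=max(v0-16,0),u0-16;m=g[a:a+32,b:b+32];dk=((m<130)).astype(np.uint8);n,l,s,c=cv2.connectedComponentsWithStats(dk)
for i in range(1,n): print('blob',s[i],c[i]+[b,a],onz(P,*(c[i]+[b,a]),40)[:2])
u,v=proj(P,[628,135.8,66]).astype(int);print(u-14,v-14);print(g[v-14:v+14:2,u-14:u+18:2].astype(int))
e=[]
for y in np.arange(-20,130,8):
    x=574-.065*y;uu,vv=proj(P,[x,y,16]).astype(int)
    if 3<vv<470: d=-np.diff(g[vv,uu-10:uu+11]);e.append(onz(P,uu-9.5+d.argmax(),vv,16)[:2])
w=np.array(e);k=np.polyfit(w[:,1],w[:,0],1);r=abs(np.polyval(k,w[:,1])-w[:,0]);k=np.polyfit(w[r<1.5,1],w[r<1.5,0],1);print('edge yaw',np.degrees(np.arctan(-k[0])),k[1],(r<1.5).sum())
E
python3 m8.py w8 632.3 123
```

```text
31.175 [532.39  14.64 203.07] [-2.14 -2.29 -0.01]
expect mark 455 100 tip [465.96  76.73]
blob [14  5  1  1  1] [453.  89.] [629.41 130.59]
blob [18  5  5  3  5] [459.   89.6] [634.17 130.48]
blob [12  6  1  1  1] [451.  90.] [627.99 129.78]
blob [9 9 1 2 2] [448.   93.5] [626.1  127.12]
blob [15 12  3  4 10] [455.   97.2] [632.08 124.82]
blob [ 8 15  1  2  2] [447.   99.5] [626.1  122.74]
blob [ 9 18  7  5 11] [450.55 104.45] [629.55 119.32]
blob [18 21  1  1  1] [457. 105.] [634.72 119.27]
451 62
[[ 78  78  79  77  74  73  72  73  74  75  74  76  79 101 119 121]
 [ 78  78  78  78  74  72  73  73  75  75  74  77  80 104 121 122]
 [ 70  69  69  69  66  66  65  66  67  67  67  70  83 112 122 122]
 [ 43  44  46  44  43  43  42  42  43  46  56  75  93 116 122 121]
 [ 45  44  44  44  44  44  44  43  49  74  87  88  96 118 122 121]
 [ 45  45  44  44  44  44  44  51  72  86  86  84  93 119 123 121]
 [ 45  44  43  45  46  43  48  70  83  84  85  84  98 119 122 121]
 [ 45  45  48  51  47  45  58  80  84  84  85  86 102 119 123 122]
 [112 120 141 146 130 117 103  92  88  89  92  93 105 120 123 123]
 [230 232 234 233 234 234 220 176 138 124 119 123 116 121 123 122]
 [236 234 235 235 238 239 237 234 230 223 217 219 182 125 121 122]
 [235 235 236 236 238 238 237 236 235 237 236 234 195 125 121 121]
 [234 234 234 234 237 238 237 236 236 238 236 235 199 129 121 122]
 [209 166 144 142 172 223 236 235 236 238 236 235 205 133 122 123]]
edge yaw 3.8076238211547895 574.0111876183357 19
```

>>> {"api": "play_rows", "payload": {
  "targets": [
    {"x": -0.04, "y": 0.0, "z": 0.0, "ax": 0.0, "ay": 0.0, "az": 0.0},
    {"x": -0.04, "y": 0.0, "z": 0.0, "ax": 0.0, "ay": 0.0, "az": 0.0},
    {"x": -0.028, "y": 0.03, "z": 0.0, "ax": 0.0, "ay": 0.0, "az": 0.0},
    {"x": 0.0, "y": 0.04, "z": 0.05, "ax": 0.0, "ay": 0.0, "az": 0.0},
    {"x": 0.0, "y": 0.036, "z": 0.055, "ax": 0.0, "ay": 0.0, "az": 0.0}
  ]
}}

```text
time: 31.85
tool_pos: [644.4, -87.4, 100.6]
tcp_rot: [-2.147, -2.288, -0.011]
force: [0.3, 0.4, 0.0]
opening: 59.9
gripper_force: 0.0
```

>>> {"api": "play_rows", "payload": {
  "targets": [
    {"x": 0.0, "y": 0.0, "z": 0.04, "ax": 0.0, "ay": 0.0, "az": 0.0},
    {"x": 0.0, "y": 0.0, "z": 0.03, "ax": 0.0, "ay": 0.0, "az": 0.0},
    {"x": 0.0, "y": 0.0, "z": 0.005, "ax": 0.0, "ay": 0.0, "az": 0.0},
    {"x": 0.01, "y": 0.0, "z": 0.0, "ax": 0.0, "ay": 0.0, "az": 0.0},
    {"x": 0.0, "y": 0.0, "z": 0.0, "ax": 0.0, "ay": 0.0, "az": 0.0}
  ]
}}

```text
time: 32.48
tool_pos: [642.8, -74.1, 28.1]
tcp_rot: [-2.143, -2.292, -0.011]
force: [0.3, 0.0, 0.4]
opening: 59.8
gripper_force: 0.0
```

>>> {"api": "play_rows", "payload": {
  "targets": [
    {"x": 0.0, "y": -0.001, "z": 0.006, "ax": 0.0, "ay": 0.0, "az": 0.0},
    {"x": 0.008, "y": 0.0, "z": 0.0, "ax": 0.0, "ay": 0.0, "az": 0.0},
    {"x": 0.007, "y": 0.0, "z": 0.0, "ax": 0.0, "ay": 0.0, "az": 0.0},
    {"x": 0.005, "y": 0.0, "z": 0.0, "ax": 0.0, "ay": 0.0, "az": 0.0},
    {"x": 0.0, "y": 0.0, "z": 0.0, "ax": 0.0, "ay": 0.0, "az": 0.0}
  ]
}}

```text
time: 33.1
tool_pos: [639.4, -54.9, 20.4]
tcp_rot: [-2.143, -2.291, -0.006]
force: [0.2, -3.6, 0.5]
opening: 59.8
gripper_force: 2.2
```

>>> {"api": "play_rows", "payload": {
  "targets": [
    {"x": 0.003, "y": 0.0, "z": 0.0, "ax": 0.0, "ay": 0.0, "az": 0.0},
    {"x": 0.002, "y": 0.0, "z": 0.0, "ax": 0.0, "ay": 0.0, "az": 0.0},
    {"x": 0.0, "y": 0.0, "z": 0.0, "ax": 0.0, "ay": 0.0, "az": 0.0},
    {"x": 0.0, "y": 0.0, "z": 0.0, "ax": 0.0, "ay": 0.0, "az": 0.0},
    {"x": 0.0, "y": 0.0, "z": 0.0, "ax": 0.0, "ay": 0.0, "az": 0.0}
  ]
}}

```text
time: 33.72
tool_pos: [639.1, -50.6, 20.4]
tcp_rot: [-2.144, -2.29, -0.006]
force: [0.3, -6.8, -0.0]
opening: 59.6
gripper_force: 2.9
```

>>> {"api": "play_rows", "payload": {
  "targets": [
    {"x": 0.002, "y": 0.0, "z": 0.0, "ax": 0.0, "ay": 0.0, "az": 0.0},
    {"x": 0.0, "y": 0.0, "z": 0.0, "ax": 0.0, "ay": 0.0, "az": 0.0},
    {"x": 0.0, "y": 0.0, "z": 0.0, "ax": 0.0, "ay": 0.0, "az": 0.0},
    {"x": -0.005, "y": 0.0, "z": 0.0, "ax": 0.0, "ay": 0.0, "az": 0.0},
    {"x": -0.015, "y": 0.0, "z": 0.0, "ax": 0.0, "ay": 0.0, "az": 0.0}
  ]
}}

```text
time: 34.35
tool_pos: [640.4, -67.1, 20.2]
tcp_rot: [-2.14, -2.291, -0.01]
force: [-0.2, 0.3, -0.0]
opening: 60.2
gripper_force: 0.0
```

>>> {"api": "play_rows", "payload": {
  "targets": [
    {"x": -0.01, "y": 0.0, "z": -0.03, "ax": 0.0, "ay": 0.0, "az": 0.0},
    {"x": 0.0, "y": -0.03, "z": -0.05, "ax": 0.0, "ay": 0.0, "az": 0.0},
    {"x": 0.0, "y": -0.04, "z": -0.055, "ax": 0.0, "ay": 0.0, "az": 0.0},
    {"x": 0.02, "y": -0.036, "z": -0.04, "ax": 0.0, "ay": 0.0, "az": 0.0},
    {"x": 0.04, "y": 0.0, "z": 0.0, "ax": 0.0, "ay": 0.0, "az": 0.0}
  ]
}}

```text
time: 34.98
tool_pos: [534.5, -27.0, 195.7]
tcp_rot: [-2.149, -2.29, -0.016]
force: [0.5, -0.1, -0.2]
opening: 60.5
gripper_force: 0.0
```

>>> {"api": "play_rows", "payload": {
  "targets": [
    {"x": 0.04, "y": 0.0, "z": 0.0, "ax": 0.0, "ay": 0.0, "az": 0.0},
    {"x": 0.02, "y": 0.0, "z": 0.0, "ax": 0.0, "ay": 0.0, "az": 0.0},
    {"x": 0.0, "y": 0.0, "z": 0.0, "ax": 0.0, "ay": 0.0, "az": 0.0},
    {"x": 0.0, "y": 0.0, "z": 0.0, "ax": 0.0, "ay": 0.0, "az": 0.0},
    {"x": 0.0, "y": 0.0, "z": 0.0, "ax": 0.0, "ay": 0.0, "az": 0.0}
  ]
}}

```text
time: 35.6
tool_pos: [530.7, 33.1, 191.6]
tcp_rot: [-2.143, -2.288, -0.008]
force: [-0.6, 0.8, 0.5]
opening: 59.7
gripper_force: 0.0
```

```bash
python3 m8.py w9 631.3 136
python3 - <<'E'
from h import *
im,P=snap('scene','s9.png');S=P
p=proj(S,[631.3,136,40]);q=proj(S,[629,136,62]);print('scene mark',p,'tip',q)
g=cv2.cvtColor(im,cv2.COLOR_RGB2GRAY);u,v=p.astype(int);print(u-14,v-14);print(g[v-14:v+8,u-14:u+14])
E
```

```text
35.6 [530.69  33.14 191.56] [-2.14 -2.29 -0.01]
expect mark 460 106 tip [469.84 103.61]
blob [11  7  5  3  6] [457.    97.67] [627.91 141.72]
blob [25  8  7 10 58] [472.33 103.  ] [640.21 138.77]
blob [15 14  4  4 11] [460.45 105.36] [631.54 136.52]
blob [ 8 18  1  1  1] [452. 108.] [625.47 134.24]
blob [ 9 20  8  5 10] [456.  112.7] [629.13 131.11]
blob [19 23  1  1  1] [463. 113.] [634.51 131.25]
455 89
[[240 235 236 236 236 239 239 237 236 235 236 230 204 174 137 124]
 [240 235 236 236 237 239 239 238 236 236 239 237 235 225 154 122]
 [239 235 236 236 237 239 239 237 236 237 239 237 236 222 147 122]
 [238 225 207 197 206 229 238 238 237 236 234 220 207 173 131 123]
 [196 129 124 132 130 143 205 236 229 197 152 124 108 111 121 125]
 [127 175 224 235 229 185 143 203 161 104  93  90  88 108 122 125]
 [175 235 238 238 238 235 175 112  96  85  86  86  87 109 122 124]
 [224 236 198 157 215 238 191  96  86  84  84  85  88 111 123 123]
 [236 228 116  67 181 238 192  96  87  87  90  89  94 117 124 124]
 [236 231 154 132 215 236 181 124 134 108  98 102 111 120 123 125]
 [228 238 232 232 238
[... 2250 characters left out ...]
160 169 198 228 234 233 233 232 231 216 196 171 158 166 175 185 190 199
  223 231 231 231 188 108  80  80  79  79]
 [161 161 161 190 227 234 234 219 200 176 160 158 158 167 208 216 212 225
  231 231 230 230 221 170 104  79  80  81]
 [160 161 161 159 187 211 203 177 161 160 158 158 157 168 218 231 231 231
  230 230 230 230 231 210 135  82  81  80]
 [159 161 160 160 158 173 165 157 159 158 158 158 156 171 218 231 230 229
  229 229 230 231 231 226 158  76  80  79]
 [158 160 160 159 159 164 162 159 158 157 157 156 156 166 217 230 230 229
  230 231 231 231 231 231 178  89  76  81]
 [157 159 159 158 159 161 159 159 158 157 156 155 171 181 218 230 230 230
  231 231 231 231 230 230 202 126  73  78]]
```

The mark is at about (631.5,136.5) and the tip at about (629,136), so they are within about 3 mm. I'm backed off with hands clear. Next: close the fingers and go above the cap.

>>> {"api": "play_rows", "payload": {
  "targets": [
    {"x": 0.0, "y": 0.0, "z": -0.03, "ax": 0.0, "ay": 0.0, "az": 0.0},
    {"x": 0.0, "y": 0.0, "z": -0.04, "ax": 0.0, "ay": 0.0, "az": 0.0},
    {"x": 0.0, "y": 0.0, "z": -0.04, "ax": 0.0, "ay": 0.0, "az": 0.0},
    {"x": 0.0, "y": 0.0, "z": -0.028, "ax": 0.0, "ay": 0.0, "az": 0.0},
    {"x": 0.02, "y": 0.02, "z": 0.0, "ax": 0.0, "ay": 0.0, "az": 0.0}
  ],
  "grip": 0.0
}}

```text
time: 36.33
tool_pos: [549.8, 53.1, 333.3]
tcp_rot: [-2.148, -2.29, -0.015]
force: [-0.0, -1.1, -0.7]
opening: 0.2
gripper_force: 0.0
```

>>> {"api": "play_rows", "payload": {
  "targets": [
    {"x": 0.03, "y": 0.03, "z": 0.0, "ax": 0.0, "ay": 0.0, "az": 0.0},
    {"x": 0.03, "y": 0.034, "z": 0.0, "ax": 0.0, "ay": 0.0, "az": 0.0},
    {"x": 0.016, "y": 0.02, "z": 0.0, "ax": 0.0, "ay": 0.0, "az": 0.0},
    {"x": 0.0, "y": 0.0, "z": 0.0, "ax": 0.0, "ay": 0.0, "az": 0.0},
    {"x": 0.0, "y": 0.0, "z": 0.0, "ax": 0.0, "ay": 0.0, "az": 0.0}
  ]
}}

```text
time: 36.95
tool_pos: [627.9, 135.0, 330.2]
tcp_rot: [-2.142, -2.289, -0.008]
force: [0.6, -0.0, -0.3]
opening: 0.0
gripper_force: 0.0
```

Run:
```python
from h import *
np.set_printoptions(precision=2,suppress=True)
o=bot.observe();print(o['time'],o['tool_pos'],o['tcp_rot'],o['joints'])
im,P=snap('wrist','w10.png')
g=cv2.cvtColor(im,cv2.COLOR_RGB2GRAY)
for z in(262,270):print(proj(P,[628.5,136,z]),proj(P,[628.5,119,z]),proj(P,[628.5,153,z]),proj(P,[645,136,z]))
u,v=proj(P,[628.5,136,266]).astype(int);print(u,v);print(g[max(0,v-60):min(480,v+60):6,u-60:u+60:6])
```

```text
36.95 [627.87 134.98 330.22] [-2.14 -2.29 -0.01] [0.21 0.39 0.49 1.67 0.01 1.71]
[320.11 263.1 ] [318.32 288.24] [321.99 236.7 ] [346.89 264.75]
[320.12 268.09] [318.26 294.02] [322.07 240.81] [347.9 269.8]
320 265
[[ 82  90  89  63 132 251 250 172 190 193 188 188 185 184 251 251 246  65
   92 236]
 [ 83  89  84 210 250 251 251 169 188 188 186 188 185 185 251 251 251  62
  112 236]
 [ 83  87  89 176 252 251 251 168 187 186 187 183 185 186 251 251 251 233
  145 234]
 [ 81  89  90 154 252 251 251 170 185 185 183 185 186 183 251 251 251 251
  191 235]
 [ 86  89  94 108 251 251 251 168 186 127 125 126 186 180 251 251 251 252
  186 234]
 [ 86  90  92  92 251 251 251 166 187  69  56  55 180 182 251 251 251  64
  199 235]
 [ 87  89  94  56 150 252 250 223  27  29  42  37  25  53 251 250 248  62
  218 236]
 [ 89  92  92  57 113 200 249  25  60  66  67  67  65  52 171 250 175  60
  237 236]
 [ 88  88  91  56  90 196  81  60  60  63  61  65  68  64  43 199 165  61
  236 235]
 [ 86  89  93  55  55  56  46  58  58  63  64  62  61  62  64  62  59  60
  236 237]
 [ 88  88  94  58  59  58  53  57  62  63  65  64  63  62  62  57  62  60
  237 237]
 [ 88  94  97  51  55  56  48  54  60  58  62  58  61  59  59  58  60  61
  239 237]
 [ 86  91  92  58  56  51  50  58  54  59  60  62  60  61  55  57  57  60
  238 235]
 [ 84  93  94  55  56  54  56  45  58  57  54  59  57  55  59  57  59  59
  240 235]
 [ 86  90  94  56  55  56  53  51  62  59  51  59  61  55  58  58  57  58
  240 237]
 [ 85  93  94  55  56  54  53  53 123 125  30 124 124  52  57  59  53  57
  242 236]
 [ 86  93  94  54  52 225  44  44 123 122  26 124 126  41  42 197  70  59
  241 237]
 [ 85  91  93  62  55  40  37  39 122 125  29 124 124  38  35  43  56  57
  240 239]
 [ 86  92  94  85  88  62  61  65 123 125  30 122 122  64  58  60  91  95
  241 237]
 [ 83  95  97  85  89  49  48  71 124 123  35 122 126  78  50  50  94 100
  238 238]]
```

>>> {"api": "play_rows", "payload": {
  "targets": [
    {"x": 0.0, "y": 0.0, "z": 0.015, "ax": 0.0, "ay": 0.0, "az": 0.0},
    {"x": 0.0, "y": 0.0, "z": 0.015, "ax": 0.0, "ay": 0.0, "az": 0.0},
    {"x": 0.0, "y": 0.0, "z": 0.005, "ax": 0.0, "ay": 0.0, "az": 0.0},
    {"x": 0.0, "y": 0.0, "z": 0.004, "ax": 0.0, "ay": 0.0, "az": 0.0},
    {"x": 0.0, "y": 0.0, "z": 0.0, "ax": 0.0, "ay": 0.0, "az": 0.0}
  ]
}}

```text
time: 37.62
tool_pos: [627.9, 135.7, 291.8]
tcp_rot: [-2.142, -2.29, -0.009]
force: [-0.5, 1.8, -0.4]
opening: 0.2
gripper_force: 0.0
```

>>> {"api": "play_rows", "payload": {
  "targets": [
    {"x": 0.0, "y": 0.0, "z": 0.003, "ax": 0.0, "ay": 0.0, "az": 0.0},
    {"x": 0.0, "y": 0.0, "z": 0.003, "ax": 0.0, "ay": 0.0, "az": 0.0},
    {"x": 0.0, "y": 0.0, "z": 0.003, "ax": 0.0, "ay": 0.0, "az": 0.0},
    {"x": 0.0, "y": 0.0, "z": 0.003, "ax": 0.0, "ay": 0.0, "az": 0.0},
    {"x": 0.0, "y": 0.0, "z": 0.0, "ax": 0.0, "ay": 0.0, "az": 0.0}
  ]
}}

```text
time: 38.25
tool_pos: [628.0, 136.0, 279.2]
tcp_rot: [-2.142, -2.29, -0.008]
force: [-0.5, 0.0, -0.4]
opening: -0.0
gripper_force: 0.0
```

>>> {"api": "play_rows", "payload": {
  "targets": [
    {"x": 0.0, "y": 0.0, "z": 0.002, "ax": 0.0, "ay": 0.0, "az": 0.0},
    {"x": 0.0, "y": 0.0, "z": 0.002, "ax": 0.0, "ay": 0.0, "az": 0.0},
    {"x": 0.0, "y": 0.0, "z": 0.001, "ax": 0.0, "ay": 0.0, "az": 0.0},
    {"x": 0.0, "y": 0.0, "z": 0.0, "ax": 0.0, "ay": 0.0, "az": 0.0},
    {"x": 0.0, "y": 0.0, "z": 0.0, "ax": 0.0, "ay": 0.0, "az": 0.0}
  ]
}}

```text
time: 38.88
tool_pos: [628.0, 136.0, 274.2]
tcp_rot: [-2.142, -2.29, -0.008]
force: [-0.5, -0.5, 1.5]
opening: 0.1
gripper_force: 0.6
```

>>> {"api": "play_rows", "payload": {
  "targets": [
    {"x": 0.0, "y": 0.0, "z": 0.002, "ax": 0.0, "ay": 0.0, "az": 0.0},
    {"x": 0.0, "y": 0.0, "z": 0.001, "ax": 0.0, "ay": 0.0, "az": 0.0},
    {"x": 0.0, "y": 0.0, "z": 0.001, "ax": 0.0, "ay": 0.0, "az": 0.0},
    {"x": 0.0, "y": 0.0, "z": 0.0, "ax": 0.0, "ay": 0.0, "az": 0.0},
    {"x": 0.0, "y": 0.0, "z": 0.0, "ax": 0.0, "ay": 0.0, "az": 0.0}
  ]
}}

```text
time: 39.5
tool_pos: [628.0, 136.0, 270.2]
tcp_rot: [-2.142, -2.29, -0.008]
force: [0.3, -0.3, 1.3]
opening: 0.3
gripper_force: 0.7
```

>>> {"api": "play_rows", "payload": {
  "targets": [
    {"x": 0.0, "y": 0.0, "z": 0.002, "ax": 0.0, "ay": 0.0, "az": 0.0},
    {"x": 0.0, "y": 0.0, "z": 0.002, "ax": 0.0, "ay": 0.0, "az": 0.0},
    {"x": 0.0, "y": 0.0, "z": 0.002, "ax": 0.0, "ay": 0.0, "az": 0.0},
    {"x": 0.0, "y": 0.0, "z": 0.002, "ax": 0.0, "ay": 0.0, "az": 0.0},
    {"x": 0.0, "y": 0.0, "z": 0.0, "ax": 0.0, "ay": 0.0, "az": 0.0}
  ]
}}

```text
time: 40.12
tool_pos: [628.0, 136.2, 261.9]
tcp_rot: [-2.142, -2.289, -0.008]
force: [0.1, -0.0, -0.2]
opening: -0.2
gripper_force: 0.2
```

>>> {"api": "play_rows", "payload": {
  "targets": [
    {"x": 0.0, "y": 0.0, "z": 0.001, "ax": 0.0, "ay": 0.0, "az": 0.0},
    {"x": 0.0, "y": 0.0, "z": 0.001, "ax": 0.0, "ay": 0.0, "az": 0.0},
    {"x": 0.0, "y": 0.0, "z": 0.0, "ax": 0.0, "ay": 0.0, "az": 0.0},
    {"x": 0.0, "y": 0.0, "z": 0.0, "ax": 0.0, "ay": 0.0, "az": 0.0},
    {"x": 0.0, "y": 0.0, "z": 0.0, "ax": 0.0, "ay": 0.0, "az": 0.0}
  ]
}}

```text
time: 40.75
tool_pos: [628.0, 136.2, 260.3]
tcp_rot: [-2.142, -2.29, -0.008]
force: [-0.2, -0.2, 0.9]
opening: -0.0
gripper_force: 0.7
```

>>> {"api": "play_rows", "payload": {
  "targets": [
    {"x": 0.0, "y": 0.0, "z": 0.001, "ax": 0.0, "ay": 0.0, "az": 0.0},
    {"x": 0.0, "y": 0.0, "z": 0.001, "ax": 0.0, "ay": 0.0, "az": 0.0},
    {"x": 0.0, "y": 0.0, "z": 0.001, "ax": 0.0, "ay": 0.0, "az": 0.0},
    {"x": 0.0, "y": 0.0, "z": 0.0, "ax": 0.0, "ay": 0.0, "az": 0.0},
    {"x": 0.0, "y": 0.0, "z": 0.0, "ax": 0.0, "ay": 0.0, "az": 0.0}
  ]
}}

```text
time: 41.38
tool_pos: [628.0, 136.2, 257.9]
tcp_rot: [-2.142, -2.29, -0.009]
force: [-1.1, -1.6, 5.4]
opening: -0.0
gripper_force: 2.6
```

>>> {"api": "play_rows", "payload": {
  "targets": [
    {"x": 0.0, "y": 0.0, "z": 0.001, "ax": 0.0, "ay": 0.0, "az": 0.0},
    {"x": 0.0, "y": 0.0, "z": 0.001, "ax": 0.0, "ay": 0.0, "az": 0.0},
    {"x": 0.0, "y": 0.0, "z": 0.0, "ax": 0.0, "ay": 0.0, "az": 0.0},
    {"x": 0.0, "y": 0.0, "z": 0.0, "ax": 0.0, "ay": 0.0, "az": 0.0},
    {"x": 0.0, "y": 0.0, "z": 0.0, "ax": 0.0, "ay": 0.0, "az": 0.0}
  ]
}}

```text
time: 42.0
tool_pos: [628.0, 136.2, 257.7]
tcp_rot: [-2.143, -2.291, -0.012]
force: [-3.4, -1.3, 12.8]
opening: 0.1
gripper_force: 6.2
```

Firm contact: the tip is on the disc. I'll retreat and check from the earlier viewpoint.

>>> {"api": "play_rows", "payload": {
  "targets": [
    {"x": 0.0, "y": 0.0, "z": -0.005, "ax": 0.0, "ay": 0.0, "az": 0.0},
    {"x": 0.0, "y": 0.0, "z": -0.03, "ax": 0.0, "ay": 0.0, "az": 0.0},
    {"x": 0.0, "y": 0.0, "z": -0.04, "ax": 0.0, "ay": 0.0, "az": 0.0},
    {"x": -0.03, "y": -0.03, "z": 0.0, "ax": 0.0, "ay": 0.0, "az": 0.0},
    {"x": -0.03, "y": -0.034, "z": 0.0, "ax": 0.0, "ay": 0.0, "az": 0.0}
  ]
}}

```text
time: 42.62
tool_pos: [568.4, 71.2, 329.2]
tcp_rot: [-2.141, -2.291, -0.008]
force: [0.9, -0.8, 0.7]
opening: 0.1
gripper_force: 0.0
```

>>> {"api": "play_rows", "payload": {
  "targets": [
    {"x": -0.036, "y": -0.036, "z": 0.03, "ax": 0.0, "ay": 0.0, "az": 0.0},
    {"x": 0.0, "y": 0.0, "z": 0.05, "ax": 0.0, "ay": 0.0, "az": 0.0},
    {"x": 0.0, "y": 0.0, "z": 0.05, "ax": 0.0, "ay": 0.0, "az": 0.0},
    {"x": 0.0, "y": 0.0, "z": 0.01, "ax": 0.0, "ay": 0.0, "az": 0.0},
    {"x": 0.0, "y": 0.0, "z": 0.0, "ax": 0.0, "ay": 0.0, "az": 0.0}
  ]
}}

```text
time: 43.25
tool_pos: [534.7, 34.4, 190.0]
tcp_rot: [-2.141, -2.29, -0.008]
force: [-0.3, -0.3, 0.9]
opening: -0.1
gripper_force: 0.0
```

```bash
sed -i 's/\[628,135.8,66\]/[628,135.8,40]/g' m8.py && python3 m8.py w11 631.3 136
```

```text
43.25 [534.71  34.42 189.98] [-2.14 -2.29 -0.01]
expect mark 455 108 tip [451.11 107.6 ]
blob [ 12   0  20  32 417] [463.35 107.79] [637.26 136.29]
blob [ 8  8  9 17 24] [449.38 109.08] [626.88 134.67]
437 93
[[236 237 237 237 236 239 242 238 234 236 236 231 168 124 123 121]
 [237 237 238 237 237 240 241 236 234 235 235 226 151 123 123 121]
 [237 237 238 237 237 239 240 233 208 170 165 167 132 123 124 123]
 [237 237 238 236 237 240 228 162 135 147 154 134 123 123 124 123]
 [237 237 238 237 237 230 155 142 210 198 166 141 125 123 123 123]
 [238 237 238 236 236 189 129 203 162 105  97 110 123 124 123 121]
 [238 237 238 236 231 144 159 159  97  87  89 112 123 122 122 120]
 [237 238 238 236 227 125 147 108  86  85  90 113 123 121 120 120]
 [238 238 238 236 227 123 149 119  89  88  94 116 124 121 120 123]
 [238 238 238 236 233 149 150 199 149 117 115 123 123 121 121 123]
 [238 238 237 237 239 205 120 179 218 212 192 138 124 122 121 122]
 [238 238 237 237 240 237 189 120 124 135 127 124 124 123 122 122]
 [238 238 237 237 240 240 234 215 196 190 197 143 124 122 122 122]
 [238 238 237 237 241 240 235 236 236 235 229 149 122 123 122 122]]
edge yaw 3.7979719615239476 574.268765522967 19
```

The numbers show the tip end at about (455,107.5), centred inside the ring (ring centre about (455.5,107.5)) and on the disc. The arm is clear of everything, so I'm handing in.

```bash
python3 -c "
from plant import bot
print(bot.sign_off())"
```

```text
the job is handed in; nothing more can be done
None
```

The job is handed in; by my last camera check the flange is seated flat on the sled, the sled is flush along the fence, and the gauge tip rests centred in the ring mark with the arm clear (no verdict came back from the judge).

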